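# Set the tilting bin, load the nest eggs and present them to the candling lamp

## Task

Clear the tin funnel out of the way of the bin's handle by standing it upright, spout up, on the cork mat; then turn the tilting bin square with its base plate and set it level. Set every ceramic nest egg from the rubber mat gently into the bin while it stays level and square, then swivel the bin so that its lip end points straight at the candling lamp and tilt that end down to 25 degrees, with all the eggs still in it. Leave the safety glasses and the egg cup where they are.

Things in the scene. Friction and masses are not known exactly. Their poses are not given: they have to be found in the camera images.
- stand: Fixed wooden base plate of the tilting bin, 210 x 270 mm (its x and y), 10 mm thick, on the table; origin at the centre of its underside, straight below both the swivel axis and the pivot pin. Its +x axis (the 210 mm way, roughly away from the robot) is the direction the bin's lip end points when the swivel is at 0. A steel yoke 190 mm wide turns on it and carries the bin.
- bin_swivel (a joint): Swivel of the yoke and bin about the vertical axis through the stand's origin, rad. 0 = bin square with the base plate, positive = counter-clockwise from above, range -1.3 to 1.1. Stiff: stays where it is left, about 0.5 N m to turn.
- bin_tilt (a joint): Tilt of the bin on its horizontal pivot pin, rad. 0 = level, positive = lip end down and handle end up, range -0.4 to 0.65. Stiff: stays where it is left, about 0.6 N m to tilt. A white disc gauge on the yoke has two black marks, level and 25 degrees (0.436 rad); a pointer on the pin shows the tilt.
- bin_mid (a point): Centre of the galvanized bin on the pivot pin, 110 mm above the table; its x axis points to the lip end, its y axis lies along the pin, its z axis out of the mouth. The open bin is 240 x 160 mm outside (x, y), walls and floor 4 mm; inner floor at z = -18 mm, rim at z = +42 mm in this frame.
- bin_handle (a point): Middle of the bin's handle: a round horizontal bar 12 mm thick, parallel to the pin, free length about 80 mm between its two arms, at x = -165 mm, z = +30 mm in the frame of bin_mid (45 mm out from the bin's end wall, the end opposite to the lip). Pinched from above across the bar, it serves both to swivel and to tilt the bin.
- lamp_top (a point): Centre of the round light opening on top of the candling lamp, a low fixed grey box 80 x 90 x 48 mm with a black collar, 62 mm above the table, about 0.25 m from the stand's origin, beyond it to the right.
- funnel_mid (a point): Tin funnel standing mouth down, spout up, 160 mm tall, 160 g: the point on its axis half-way up (80 mm above its rim); z axis along the spout, upwards. Rim 93 mm across; the spout is 17 mm across at 90 mm above the rim's plane, tapering to 15 mm at the top. It starts in the path of the bin's handle.
- cork_mat: Cork mat 160 x 160 mm, 4 mm thick, fixed; origin at the centre of its underside.
- egg_mat: Black rubber mat 220 x 220 mm, 3 mm thick, fixed, on which the nest eggs stand at the start; origin at the centre of its underside.
- egg1_mid (a point): White glazed ceramic nest egg with a flat foot, standing blunt end down: 53.5 mm tall, 42 mm across at its widest (24 mm above the foot), foot 26 mm across, 90 g, weighted in the foot so that it rights itself when tipped. The point is on its axis 26 mm above the foot; z axis from foot to tip. May be absent (None).
- egg2_mid (a point): White glazed ceramic nest egg with a flat foot, standing blunt end down: 53.5 mm tall, 42 mm across at its widest (24 mm above the foot), foot 26 mm across, 90 g, weighted in the foot so that it rights itself when tipped. The point is on its axis 26 mm above the foot; z axis from foot to tip. May be absent (None).
- egg3_mid (a point): White glazed ceramic nest egg with a flat foot, standing blunt end down: 53.5 mm tall, 42 mm across at its widest (24 mm above the foot), foot 26 mm across, 90 g, weighted in the foot so that it rights itself when tipped. The point is on its axis 26 mm above the foot; z axis from foot to tip. May be absent (None).
- egg4_mid (a point): White glazed ceramic nest egg with a flat foot, standing blunt end down: 53.5 mm tall, 42 mm across at its widest (24 mm above the foot), foot 26 mm across, 90 g, weighted in the foot so that it rights itself when tipped. The point is on its axis 26 mm above the foot; z axis from foot to tip. May be absent (None).
- egg5_mid (a point): White glazed ceramic nest egg with a flat foot, standing blunt end down: 53.5 mm tall, 42 mm across at its widest (24 mm above the foot), foot 26 mm across, 90 g, weighted in the foot so that it rights itself when tipped. The point is on its axis 26 mm above the foot; z axis from foot to tip. May be absent (None).
- glasses: Amber safety glasses with black temples, 140 mm wide, standing folded open on the table beside the work; origin on the table under the bridge. To be left alone.
- egg_cup: Chipped white ceramic egg cup, 62 mm tall, 50 mm across; origin at the centre of its foot. To be left alone.

How it is judged:
By the outcome, as a careful person would: the job done as asked, in the order asked, and still so for the second after the job is handed in, with the robot touching nothing.
Of egg1, egg2, egg3, egg4, egg5 only 3 to 5 are there at a start; the rules pass over those that are not, and their reading is None.
At some moment in a run one of egg1, egg2, egg3, egg4, egg5 may be knocked a few centimetres aside while the robot is not near it.
It also fails if it takes over 210 s, if anything falls off the work surface, if the arm or the gripper's body presses on something with over 40 N, if the wrist force passes 120 N, or if a joint passes its speed limit or range.

## Robot

A 6-joint arm with a two-finger parallel gripper is mounted at the origin on the work surface. World frame = base frame: x ahead of the robot, y to its left, z up, the work surface at z = 0. Lengths are in m, angles in rad, forces in N, time in s.
With the tool pointing down it reaches from about 0.4 to 0.925 m from the base axis. Payload 3.4 kg.
Tool frame: the origin (TCP) lies midway between the tips of the shut fingers; the grasp point (between the pads) lies 19 mm behind it; z points along the fingers, y is the line along which they close (so a half turn about z gives the same grasp; the last joint's range is limited). The gripper opens to 85 mm and grips with 20 to 120 N. Pads are 22 mm wide; open, the fingers measure 114 mm over their backs; the gripper's body (76 mm by 85 mm) begins 54 mm behind the grasp point. The pads swing forward as they close: fully open they stand 13 mm farther back than shut.
Start: joints at [1.065, 0.307, 1.506, -0, 1.328, -0.073], TCP at [0.241, 0.522, 0.231] pointing down, gripper open.
Joint ranges: [-3.12, 3.12], [-1.05, 2.28], [0.14, 2.33], [-1.42, 4.57], [0.1, 2.73], [-2.68, 2.68]. Speed limits (rad/s): [2.57, 2.57, 3.14, 3.14, 3.14, 3.14].

## Interface

Orientations are given as a 3x3 rotation matrix whose columns are the frame's x, y, z axes.
In Python, from rig import ctrl gives the robot as it stands.
- The arm moves only by the tool play_rows, never from a script. Its argument "targets" is a list that holds one entry, the list of rows, each a list of 7 numbers: the shift along the world's x, y, z each as a share of 40 mm, from -1 to 1, then the turn, a rotation vector about the world's x, y, z each as a share of 5 degrees, from -1 to 1, then the opening, from -1 (shut) to 1 (fully open), so that 0 is half open. A call has 1 to 5 rows; each row shifts and turns the commanded pose from where the row before left it; what a row does not reach is not made up. A row lasts 1/12 s, in which the tool goes at most 41.7 mm and 7.16 degrees, less where a joint would pass 70% of its speed; a pose out of reach is approached as far as the arm can. A call with a number of a shift or a turn outside -1 to 1 is refused whole. A call with a gripper value outside its range is refused whole. The fingers move at their own pace and stop on an object; "force" is the grip in N (left out, the last holds). Time passes only in rows, so rows that do not move let the fingers close. It gives the time, the measured TCP pose, the force, the opening and the grip force at its end, in the units of the state.
- ctrl.read_state(): the state, without advancing time (a new reading comes with each control period).
- ctrl.grab_frame(name): name is "scene" or "top"; returns a dict with "pixels" (400x640x3 uint8, red, green, blue), "depth" (400x640 float32, m along the optical axis (not along the pixel's ray), 0 where there is no reading), "fx", "fy", "cx", "cy" (pixels), "world_to_cam" (4x4, takes a point from world to camera coordinates). Camera axes: x right, y up, looking along -z (the intrinsics and any distortion apply to the point x, -y, -z); pixel columns grow to the right and rows downward; lengths in m; the calibration is good to about 2 mm. A picture is of the moment at which its call begins.
- ctrl.finish_job(): hands the job in; it is judged then, once.
Trained networks look in the newest picture that a camera, given by its name, has taken for a name from the list of things; names that differ only in an ending like _2 or _b are one class to them, and where a whole thing is asked for, a point or a joint stands for the part that bears it (a point fixed in the world has none). Each returns a list of dicts, best first, with "conf" (0 to 1); they miss things now and then, are a little off and sometimes report something else, mostly with a low value. They report only what shows in the picture. A call takes as long as a camera call.
- ctrl.masks_of(camera, name): "pixels" (400x640 bool, what is visible of it) and "extent" ([left, top, right, bottom] in pixels, round what is visible of it).
The state is a dict: "time": time; "joint_positions": joint angles; "joint_vel": joint speeds; "joint_efforts": joint torques, N m; "position": TCP position; "tool_rot": TCP orientation; "contact_force": force on the tool from outside, world axes, zero at the start; "torque": the same for the moment, N m; "grip_width": opening from 0.0 (shut) to 1.0 (fully open); "grip_force": force on a finger pad.
Only numpy, scipy, OpenCV 4.12 (cv2) and the standard library are available. Lean on these libraries where they do the work, as an engineer would, in place of code of your own. Each camera call takes 0.05 s, during which the arm holds its last target. There are 200 camera calls.

## Working session

There is one attempt and no reset: what is moved stays moved. The work goes in short steps, Python scripts to look and compute and a tool call to move; the robot and the scene stay as the last step left them, time stands still between calls to the robot, and variables do not carry over. Pictures are saved under pics/ and viewed, at most 14 in all, crops included, and the job is handed in when it is done.

Besides the shell and the picture viewer there is one more tool, called after ">>>" in YAML: its name, and indented under it one key for each argument. play_rows: Moves the arm, as the interface text tells. Shift numbers are shares of 40 mm and turn numbers shares of 5 degrees, none past 1 either way. Its arguments: {"type":"object","properties":{"targets":{"type":"array"},"force":{"type":"number"}},"required":["targets"]}

```bash
ls; mkdir -p pics
cat > h.py <<'E'
import numpy as np, cv2
from rig import ctrl
def pts(f,mask=None):
    d=f["depth"]; v,u=np.nonzero((d>0)&(mask if mask is not None else True))
    z=d[v,u]; c=np.stack([(u-f["cx"])/f["fx"]*z,-(v-f["cy"])/f["fy"]*z,-z,np.ones_like(z)])
    return (np.linalg.inv(f["world_to_cam"])@c)[:3].T,u,v
def proj(f,p):
    c=f["world_to_cam"]@np.append(p,1); return f["cx"]+f["fx"]*c[0]/-c[2], f["cy"]-f["fy"]*c[1]/-c[2]
def save(f,n,crop=None,s=1):
    im=f["pixels"][...,::-1]
    if crop: l,t,r,b=crop; im=im[t:b,l:r]
    cv2.imwrite("pics/"+n,cv2.resize(im,None,fx=s,fy=s,interpolation=cv2.INTER_CUBIC))
E
python3 - <<'E'
from h import *
fs={c:ctrl.grab_frame(c) for c in("scene","top")}
for c,f in fs.items():
    save(f,c+"0.png",s=1.25)
    print(c,f["fx"],np.round(np.linalg.inv(f["world_to_cam"]),3).tolist(),(f["depth"]>0).mean())
    for n in["stand","bin_mid","bin_handle","lamp_top","funnel_mid","cork_mat","egg_mat","egg1_mid","glasses","egg_cup"]:
        for m in ctrl.masks_of(c,n):
            p=pts(f,m["pixels"])[0]
            if len(p): print(n,round(m["conf"],2),m["extent"],m["pixels"].sum(),np.round(np.median(p,0),3),np.round(np.percentile(p,2,0),3),np.round(np.percentile(p,98,0),3))
print({k:np.round(v,3).tolist() for k,v in ctrl.read_state().items()})
E
```

```text
pics
scene 455.17236115132874 [[0.638, -0.448, 0.626, 1.406], [0.77, 0.395, -0.501, -0.614], [-0.023, 0.802, 0.597, 0.868], [0.0, 0.0, 0.0, 1.0]] 0.9960859375
stand 0.94 [252.9, 165.0, 372.9, 272.4] 8131 [0.621 0.012 0.097] [ 0.479 -0.107  0.006] [0.715 0.161 0.174]
bin_mid 0.7 [255.0, 163.0, 366.4, 233.6] 4968 [0.582 0.039 0.118] [ 0.474 -0.111  0.074] [0.718 0.163 0.176]
bin_handle 0.91 [256.6, 168.7, 372.8, 236.0] 4940 [0.582 0.04  0.118] [ 0.475 -0.112  0.076] [0.719 0.163 0.176]
lamp_top 0.76 [265.3, 262.4, 310.5, 310.7] 1413 [ 0.749 -0.193  0.048] [ 0.693 -0.231  0.004] [ 0.78  -0.132  0.065]
lamp_top 0.63 [255.5, 167.0, 374.5, 271.6] 8112 [0.62  0.014 0.097] [ 0.478 -0.106  0.006] [0.715 0.162 0.174]
lamp_top 0.28 [159.0, 244.8, 175.8, 267.4] 279 [ 0.439 -0.367  0.036] [ 0.355 -0.384  0.   ] [ 0.45  -0.342  0.057]
cork_mat 0.84 [344.0, 156.0, 390.7, 186.8] 585 [0.469 0.382 0.005] [0.36  0.163 0.   ] [0.621 0.43  0.18 ]
cork_mat 0.42 [259.2, 165.0, 372.1, 234.7] 4992 [0.582 0.039 0.118] [ 0.474 -0.112  0.074] [0.719 0.163 0.176]
egg_mat 0.63 [142.2, 227.8, 256.6, 309.8] 3676 [ 
[... 1607 characters left out ...]
 -0.355  0.047] [ 0.412 -0.376  0.028] [ 0.446 -0.342  0.057]
glasses 0.66 [209.2, 128.2, 250.2, 171.6] 256 [0.709 0.333 0.033] [ 0.703  0.244 -0.002] [0.845 0.384 0.045]
egg_cup 0.7 [210.9, 189.8, 228.7, 206.8] 250 [0.613 0.345 0.03 ] [ 0.587  0.317 -0.001] [0.632 0.362 0.064]
{'time': 1.1, 'joint_positions': [1.065, 0.307, 1.506, -0.0, 1.328, -0.074], 'joint_vel': [-0.001, 0.0, 0.002, -0.001, 0.002, 0.001], 'joint_efforts': [0.001, -45.749, -25.234, -0.0, 0.001, -0.0], 'position': [0.241, 0.522, 0.231], 'tool_rot': [[-0.908, 0.419, 0.0], [0.419, 0.908, 0.0], [-0.0, 0.0, -1.0]], 'contact_force': [-0.207, 0.686, 0.02], 'torque': [0.053, -0.047, 0.042], 'grip_force': 0.0, 'grip_width': 1.003}
```

View pics/scene0.png

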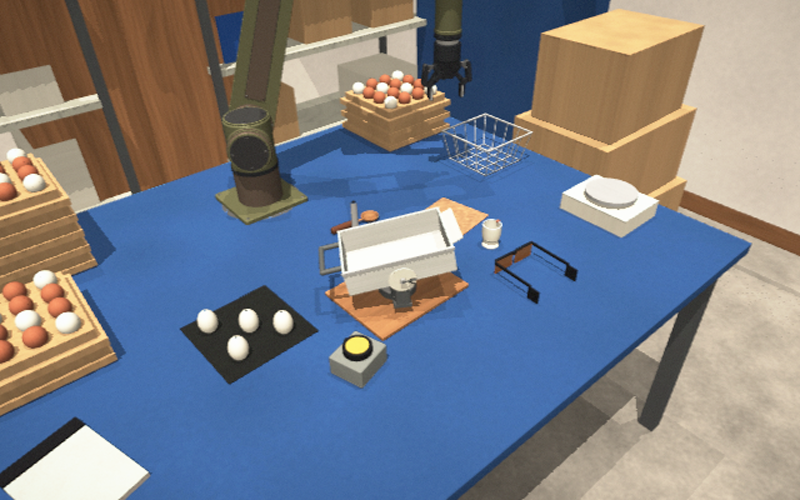

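View pics/top0.png

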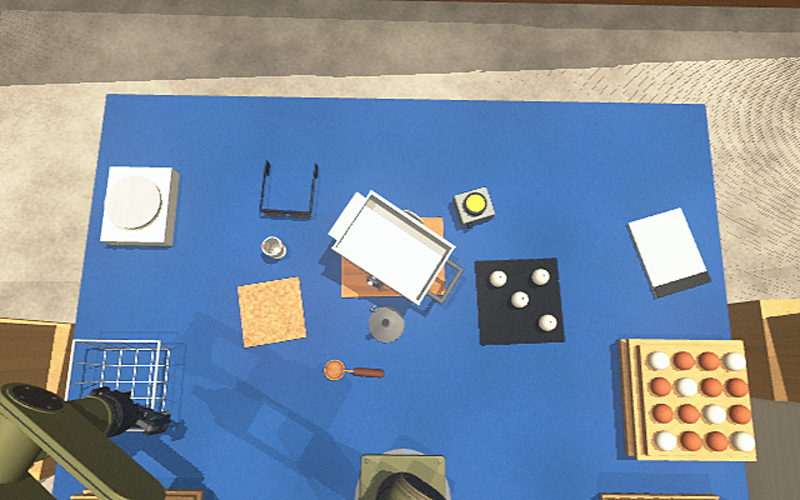

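The pictures show four eggs on the black mat (top px ~(498,279),(541,276),(519,299),(547,323) of 800). The funnel is at (385,322), the bin is turned CCW with its handle at (448,283), the cork mat is at (271,311), the lamp at (475,203), and a spoon-like object at (350,371).

```bash
cat > m.py <<'E'
from h import *
from scipy.optimize import least_squares, minimize
def cloud():
    P=[];C=[]
    for c in("scene","top"):
        f=ctrl.grab_frame(c); p,u,v=pts(f); P.append(p); C.append(f["pixels"][v,u].astype(float))
    return P,C
def near(P,x,y,r): return np.hypot(P[:,0]-x,P[:,1]-y)<r
def rectfit(pos,neg,w,h,x0):
    def sd(q,p):
        c,s=np.cos(p[2]),np.sin(p[2]); d=q-p[:2]
        return np.maximum(abs(d[:,0]*c+d[:,1]*s)-w/2,abs(-d[:,0]*s+d[:,1]*c)-h/2)
    def cost(p): return np.clip(sd(pos,p)/.003+.5,0,8).sum()+np.clip(-sd(neg,p)/.003+.5,0,8).sum()
    best=min((minimize(cost,[x0[0],x0[1],a],method="Nelder-Mead",options=dict(xatol=1e-5,initial_simplex=[[x0[0],x0[1],a],[x0[0]+.02,x0[1],a],[x0[0],x0[1]+.02,a],[x0[0],x0[1],a+.15]])) for a in(-.3,-.1,.1,.3)),key=lambda r:r.fun)
    return best.x,best.fun/(len(pos)+len(neg))
def Rz(a): c,s=np.cos(a),np.sin(a); return np.array([[c,-s,0],[s,c,0],[0,0,1]])
def Ry(a): c,s=np.cos(a),np.sin(a); return np.array([[c,0,s],[0,1,0],[-s,0,c]])
def binfit(P,x0,free_xy=True):
    boxes=[((0,0,-.020),(.12,.08,.002)),((.118,0,.010),(.002,.08,.032)),((-.118,0,.010),(.002,.08,.032)),((0,.078,.010),(.12,.002,.032)),((0,-.078,.010),(.12,.002,.032))]
    def sd(q):
        D=[]
        for c,hh in boxes:
            e=abs(q-np.array(c))-np.array(hh); D.append(np.linalg.norm(np.maximum(e,0),axis=1)+np.minimum(e.max(1),0))
        return np.min(D,0)
    def loc(p): return (P-np.array([p[0],p[1],.110]))@(Rz(p[2])@Ry(p[3]))
    def f(p):
        q=loc(p if free_xy else [x0[0],x0[1],*p]); return np.clip(sd(q),-.02,.02)
    r=least_squares(f,x0 if free_xy else x0[2:],loss="soft_l1",f_scale=.002,diff_step=1e-4)
    return r.x,np.median(abs(r.fun))
E
python3 - <<'E'
from m import *
P,C=cloud()
np.savez("c0.npz",P0=P[0],P1=P[1],C0=C[0],C1=C[1])
for i in(0,1):
    p,c=P[i],C[i]; blue=(c[:,2]>c[:,0]+40)&(abs(p[:,2])<.008); red=(c[:,0]>c[:,2]+30)
    n=near(p,.6,.03,.22); pos=p[n&red&(abs(p[:,2]-.01)<.007)][:,:2]
    print("stand",rectfit(pos,p[n&blue][:,:2],.21,.27,(.6,.03)),len(pos))
    n=near(p,.45,.346,.15); print("cork",rectfit(p[n&red&(abs(p[:,2])<.01)][:,:2],p[n&blue][:,:2],.16,.16,(.45,.346)))
    n=near(p,.42,.048,.08); 
    for lo,hi in((.02,.05),(.05,.085),(.09,.14),(.14,.17)):
        k=p[n&(p[:,2]>lo)&(p[:,2]<hi)]; print("funnel",lo,len(k),k.mean(0).round(4) if len(k) else"",k.min(0).round(3) if len(k) else"",k.max(0).round(3) if len(k) else"")
    n=near(p,.745,-.19,.08)&(c[:,0]>150)&(c[:,1]>130)&(c[:,2]<110)&(p[:,2]>.05); print("lamp",n.sum(),p[n].mean(0).round(4),(p[n].min(0)+p[n].max(0))/2)
    n=near(p,.485,-.3,.17)&(p[:,2]>.046)&(p[:,2]<.08); k=p[n]
    for g in((.55,-.24),(.55,-.35),(.49,-.29),(.43,-.36)):
        m=near(k,*g,.04); print("egg",m.sum(),k[m].mean(0).round(4) if m.any() else"")
    n=near(p,.6,.03,.25)&(p[:,2]>.06)&(abs(c.max(1)-c.min(1))<60)&(p[:,0]>.44)
    print("bin",binfit(p[n],[.6,.03,.5,0.]),n.sum())
E
```

```text
stand (array([0.59757764, 0.03118151, 0.03593811]), np.float64(0.01628327829049139)) 2451
cork (array([0.4476586 , 0.34502052, 0.17924436]), np.float64(0.00933047676445056))
funnel 0.02 0   
funnel 0.05 5 [0.4858 0.006  0.0824] [ 0.479 -0.005  0.08 ] [0.495 0.023 0.085]
funnel 0.09 88 [0.4379 0.0337 0.1179] [ 0.416 -0.016  0.091] [0.493 0.051 0.14 ]
funnel 0.14 36 [0.4304 0.0411 0.1516] [0.418 0.014 0.141] [0.495 0.051 0.163]
lamp 48 [ 0.7312 -0.1808  0.0637] [ 0.73012761 -0.18013386  0.06426775]
egg 77 [ 0.5446 -0.2426  0.0522]
egg 93 [ 0.5517 -0.3525  0.0522]
egg 79 [ 0.4924 -0.2977  0.0522]
egg 84 [ 0.4349 -0.3661  0.0519]
bin (array([ 0.59953944,  0.03120288,  1.02021912, -0.16462599]), np.float64(0.001438026190884803)) 5312
stand (array([0.59806627, 0.03381535, 0.03458382]), np.float64(0.004459923084000406)) 1069
cork (array([0.44969454, 0.34465222, 0.18132047]), np.float64(0.01418236355192317))
funnel 0.02 269 [0.4185 0.0464 0.0339] [0.382 0.01  0.02 ] [0.458 0.087 0.05 ]
funnel 0.05 179 [0.4215 0.0459 0.0649] [ 0.397 -0.001  0.05 ] [0.494 0.073 0.085]
funnel 0.09 24 [0.4593 0.0207 0.125 ] [ 0.413 -0.009  0.092] [0.494 0.055 0.14 ]
funnel 0.14 14 [0.4405 0.0381 0.1554] [0.417 0.003 0.142] [0.496 0.05  0.164]
lamp 160 [ 0.7316 -0.1794  0.0617] [ 0.7311124  -0.17955087  0.06200755]
egg 65 [ 0.5394 -0.2375  0.0519]
egg 68 [ 0.5459 -0.3472  0.0516]
egg 70 [ 0.4866 -0.2925  0.0519]
egg 65 [ 0.43   -0.3609  0.0519]
bin (array([ 0.59853174,  0.03476285,  1.0194575 , -0.1643637 ]), np.float64(0.0012211368166774195)) 5331
```

Run:
```python
from m import *
d=np.load("c0.npz")
for i in "01":
    p=d["P"+i]; k=p[near(p,.42,.047,.016)&(p[:,2]>.1)]
    print(len(k),k.mean(0).round(4),k.min(0).round(4),k.max(0).round(4))
    k=p[near(p,.419,.047,.05)&(p[:,2]>.02)&(p[:,2]<.09)]; print(k.min(0),k.max(0))
    k=p[near(p,.51,-.11,.045)&(p[:,2]>.07)]; q=(k-[.598,.0325,.11])@(Rz(1.02)@Ry(-.164)); s=q[(q[:,0]<-.15)&(abs(q[:,1])<.035)]
    print("handle local",len(s),s.mean(0).round(4),s.min(0).round(3),s.max(0).round(3))
```

```text
93 [0.4245 0.043  0.1318] [0.4155 0.0374 0.1005] [0.4314 0.051  0.1633]Traceback (most recent call last):
  File "<stdin>", line 6, in <module>
    return umr_minimum(a, axis, None, out, keepdims, initial, where)
ValueError: zero-size array to reduction operation minimum which has no identity
```

>>> play_rows:
  targets:
    - [[0.4,-1,0,0,0,0,1],[0.4,-1,0,0,0,0,1],[0.4,-1,0,0,0,0,1],[0.4,-1,0,0,0,0,1],[0.4,-1,0,0,0,0,1]]
  force: 40

```text
time: 1.62
position: [0.3188, 0.3269, 0.2314]
tool_rot: [[-0.908, 0.418, 0.0], [0.418, 0.908, 0.0], [-0.0, 0.0, -1.0]]
contact_force: [0.5, 0.8, -0.1]
grip_width: 0.998
grip_force: 0.0
```

>>> play_rows:
  targets:
    - [[0.4,-1,0,0,0,0,1],[0.4,-1,0,0,0,0,1],[0.4,-1,0,0,0,0,1],[0.4,-1,0,0,0,0,1],[0.4,-1,0,0,0,0,1]]

```text
time: 2.03
position: [0.3963, 0.1332, 0.2317]
tool_rot: [[-0.908, 0.419, 0.001], [0.419, 0.908, 0.0], [-0.001, 0.001, -1.0]]
contact_force: [0.6, -0.9, -0.2]
grip_width: 1.004
grip_force: 0.0
```

Run:
```python
from m import *
print(ctrl.read_state()["position"])
d=np.load("c0.npz")
for i in "01":
    p=d["P"+i]; k=p[near(p,.42,.047,.016)&(p[:,2]>.1)]
    print(len(k),k.mean(0).round(4),k.min(0).round(4),k.max(0).round(4))
    k=p[near(p,.419,.047,.055)&(p[:,2]>.004)&(p[:,2]<.09)]; 
    if len(k): print(k.min(0),k.max(0))
    k=p[near(p,.51,-.11,.045)&(p[:,2]>.07)]; q=(k-[.598,.0325,.11])@(Rz(1.02)@Ry(-.164)); s=q[(q[:,0]<-.15)&(abs(q[:,1])<.035)]
    if len(s): print("handle local",len(s),s.mean(0).round(4),s.min(0).round(3),s.max(0).round(3))
```

```text
[0.39626341 0.13323242 0.2316827 ]
93 [0.4245 0.043  0.1318] [0.4155 0.0374 0.1005] [0.4314 0.051  0.1633]
[0.38440184 0.00170245 0.00477515] [0.40554827 0.00976343 0.01129378]
handle local 65 [-0.1647  0.0014  0.0351] [-0.171 -0.034  0.03 ] [-0.16   0.035  0.038]
16 [0.4189 0.0458 0.1458] [0.4129 0.0396 0.1023] [0.4256 0.0503 0.164 ]
[ 0.36712588 -0.00285816  0.00402596] [0.47217536 0.094519   0.08984694]
handle local 94 [-0.1632  0.0006  0.033 ] [-0.17  -0.035  0.025] [-0.158  0.035  0.039]
```

>>> play_rows:
  targets:
    - [[0.2,-0.95,0,0,0,0,1],[0.2,-0.95,0,0,0,0,1],[0,0,0,0,0,0,1]]

```text
time: 2.28
position: [0.4138, 0.0528, 0.2317]
tool_rot: [[-0.905, 0.426, 0.002], [0.426, 0.905, -0.004], [-0.003, -0.003, -1.0]]
contact_force: [0.2, -0.1, -0.1]
grip_width: 0.999
grip_force: 0.0
```

>>> play_rows:
  targets:
    - [[0.1,0,0,0,0,0,1],[0,0,-0.5,0,0,0,1],[0,0,0,0,0,0,1]]

```text
time: 2.53
position: [0.4144, 0.0599, 0.2094]
tool_rot: [[-0.908, 0.419, -0.004], [0.419, 0.908, 0.001], [0.004, -0.001, -1.0]]
contact_force: [-0.6, -0.6, -0.3]
grip_width: 1.003
grip_force: 0.0
```

>>> play_rows:
  targets:
    - [[0.15,-0.35,0,0,0,0,1],[0,0,-0.8,0,0,0,1],[0,0,-0.9,0,0,0,1],[0,0,-0.8,0,0,0,1],[0,0,0,0,0,0,1]]

```text
time: 2.95
position: [0.4172, 0.0465, 0.1072]
tool_rot: [[-0.909, 0.417, -0.011], [0.417, 0.909, 0.0], [0.01, -0.005, -1.0]]
contact_force: [-0.8, 0.3, 0.1]
grip_width: 0.997
grip_force: 0.0
```

>>> play_rows:
  targets:
    - [[0,0,0,0,0,0,0],[0,0,0,0,0,0,-0.6],[0,0,0,0,0,0,-1],[0,0,0,0,0,0,-1],[0,0,0,0,0,0,-1]]

```text
time: 3.37
position: [0.4232, 0.0453, 0.1128]
tool_rot: [[-0.908, 0.419, 0.003], [0.419, 0.908, 0.0], [-0.003, 0.001, -1.0]]
contact_force: [0.1, 0.8, -0.2]
grip_width: 0.301
grip_force: 0.0
```

>>> play_rows:
  targets:
    - [[0,0,0,0,0,0,-1],[0,0,0,0,0,0,-1],[0,0,0,0,0,0,-1]]

```text
time: 3.62
position: [0.4231, 0.0454, 0.1124]
tool_rot: [[-0.908, 0.42, 0.003], [0.42, 0.908, 0.001], [-0.002, 0.002, -1.0]]
contact_force: [-1.5, 2.0, 6.9]
grip_width: 0.177
grip_force: 39.2
```

>>> play_rows:
  targets:
    - [[0,0,0.5,0,0,0,-1],[0,0,1,0,0,0,-1],[0,0.3,0,0,0,0,-1],[0.1,0.7,0,0,0,0,-1],[0.1,0.7,0,0,0,0,-1]]

```text
time: 4.03
position: [0.4301, 0.1131, 0.1722]
tool_rot: [[-0.907, 0.422, 0.002], [0.422, 0.907, -0.0], [-0.001, 0.001, -1.0]]
contact_force: [0.7, 0.5, -2.1]
grip_width: 0.172
grip_force: 39.4
```

>>> play_rows:
  targets:
    - [[0.1,0.7,0,0,0,0,-1],[0.1,0.7,0,0,0,0,-1],[0.1,0.7,0,0,0,0,-1],[0.1,0.7,0,0,0,0,-1],[0.1,0.7,0,0,0,0,-1]]

```text
time: 4.45
position: [0.4495, 0.2541, 0.1711]
tool_rot: [[-0.908, 0.419, -0.001], [0.419, 0.908, -0.001], [0.0, -0.001, -1.0]]
contact_force: [0.2, 1.2, -1.2]
grip_width: 0.178
grip_force: 39.4
```

>>> play_rows:
  targets:
    - [[0,0.7,0,0,0,0,-1],[0,0.7,0,0,0,0,-1],[0,0.3,0,0,0,0,-1],[0,0,0,0,0,0,-1],[0,0,0,0,0,0,-1]]

```text
time: 4.87
position: [0.4494, 0.3208, 0.1708]
tool_rot: [[-0.908, 0.418, -0.001], [0.418, 0.908, -0.002], [0.0, -0.002, -1.0]]
contact_force: [-0.1, 0.2, -2.0]
grip_width: 0.175
grip_force: 39.5
```

>>> play_rows:
  targets:
    - [[0.05,0.58,0,0,0,0,-1],[0,0,-0.6,0,0,0,-1],[0,0,-0.6,0,0,0,-1],[0,0,0,0,0,0,-1],[0,0,0,0,0,0,-1]]

```text
time: 5.28
position: [0.4505, 0.3419, 0.1222]
tool_rot: [[-0.907, 0.42, -0.004], [0.421, 0.907, -0.003], [0.002, -0.005, -1.0]]
contact_force: [-0.2, 0.2, -1.0]
grip_width: 0.171
grip_force: 39.5
```

>>> play_rows:
  targets:
    - [[0,0,-0.06,0,0,0,-1],[0,0,-0.06,0,0,0,-1],[0,0,0,0,0,0,-1]]

```text
time: 5.53
position: [0.4526, 0.3441, 0.1194]
tool_rot: [[-0.908, 0.42, 0.001], [0.42, 0.908, 0.001], [-0.001, 0.001, -1.0]]
contact_force: [-0.4, 0.1, -1.7]
grip_width: 0.174
grip_force: 39.5
```

>>> play_rows:
  targets:
    - [[0,0,-0.04,0,0,0,-1],[0,0,-0.03,0,0,0,-1],[0,0,0,0,0,0,-1],[0,0,0,0,0,0,-1]]

```text
time: 5.87
position: [0.4524, 0.3447, 0.1164]
tool_rot: [[-0.908, 0.419, 0.001], [0.419, 0.908, 0.001], [-0.001, 0.001, -1.0]]
contact_force: [-0.5, 0.2, 3.4]
grip_width: 0.178
grip_force: 39.8
```

>>> play_rows:
  targets:
    - [[0,0,0,0,0,0,-0.5],[0,0,0,0,0,0,0],[0,0,0,0,0,0,0.6],[0,0,0,0,0,0,1],[0,0,0,0,0,0,1]]

```text
time: 6.28
position: [0.4519, 0.3443, 0.1156]
tool_rot: [[-0.908, 0.419, -0.0], [0.419, 0.908, -0.0], [0.0, -0.0, -1.0]]
contact_force: [-0.6, 0.1, 0.6]
grip_width: 0.808
grip_force: 0.0
```

>>> play_rows:
  targets:
    - [[0,0,0.3,0,0,0,1],[0,0,0.8,0,0,0,1],[0,0,1,0,0,0,1],[0,0,0.6,0,0,0,1]]

```text
time: 6.62
position: [0.4528, 0.3449, 0.2267]
tool_rot: [[-0.908, 0.419, 0.002], [0.419, 0.908, 0.002], [-0.002, 0.002, -1.0]]
contact_force: [1.6, 0.4, 0.3]
grip_width: 1.002
grip_force: 0.0
```

>>> play_rows:
  targets:
    - [[0.12,-0.6,0,0,0,-0.68,1],[0.12,-0.95,0,0,0,-0.68,0.5],[0.12,-0.95,0,0,0,0,0],[0.12,-0.95,0,0,0,0,0],[0.12,-0.95,0,0,0,0,0]]

```text
time: 7.03
position: [0.4757, 0.1669, 0.2238]
tool_rot: [[-0.852, 0.523, 0.0], [0.523, 0.852, -0.0], [-0.0, 0.0, -1.0]]
contact_force: [0.7, -0.6, -1.1]
grip_width: 0.499
grip_force: 0.0
```

>>> play_rows:
  targets:
    - [[0.12,-0.95,0,0,0,0,0],[0.12,-0.95,0,0,0,0,0],[0.12,-0.95,0,0,0,0,0],[0.12,-0.95,0,0,0,0,0],[0.12,-0.95,0,0,0,0,0]]

```text
time: 7.45
position: [0.4997, -0.0235, 0.2238]
tool_rot: [[-0.852, 0.524, 0.0], [0.524, 0.852, 0.0], [-0.0, 0.0, -1.0]]
contact_force: [0.3, 0.1, 0.1]
grip_width: 0.499
grip_force: 0.0
```

>>> play_rows:
  targets:
    - [[0.1,-0.95,0,0,0,0,0],[0.1,-0.8,0,0,0,0,0],[0,0,0,0,0,0,-0.1],[0,0,0,0,0,0,-0.1],[0,0,0,0,0,0,-0.1]]

```text
time: 7.87
position: [0.5075, -0.0913, 0.2234]
tool_rot: [[-0.851, 0.525, -0.001], [0.525, 0.851, 0.001], [0.001, 0.0, -1.0]]
contact_force: [0.4, 0.8, 0.1]
grip_width: 0.452
grip_force: 0.0
```

>>> play_rows:
  targets:
    - [[0.06,-0.47,0,0,0,0,-0.1],[0,0,-0.8,0,0,0,-0.1],[0,0,-0.8,0,0,0,-0.1],[0,0,0,0,0,0,-0.1],[0,0,0,0,0,0,-0.1]]

```text
time: 8.28
position: [0.5085, -0.1085, 0.1585]
tool_rot: [[-0.853, 0.522, -0.005], [0.522, 0.853, 0.002], [0.005, -0.001, -1.0]]
contact_force: [1.1, -0.3, 0.9]
grip_width: 0.447
grip_force: 0.0
```

Run:
```python
from m import *
f=ctrl.grab_frame("scene"); save(f,"s1.png",(240,100,420,260),4)
```

```text
(no output)
```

View pics/s1.png

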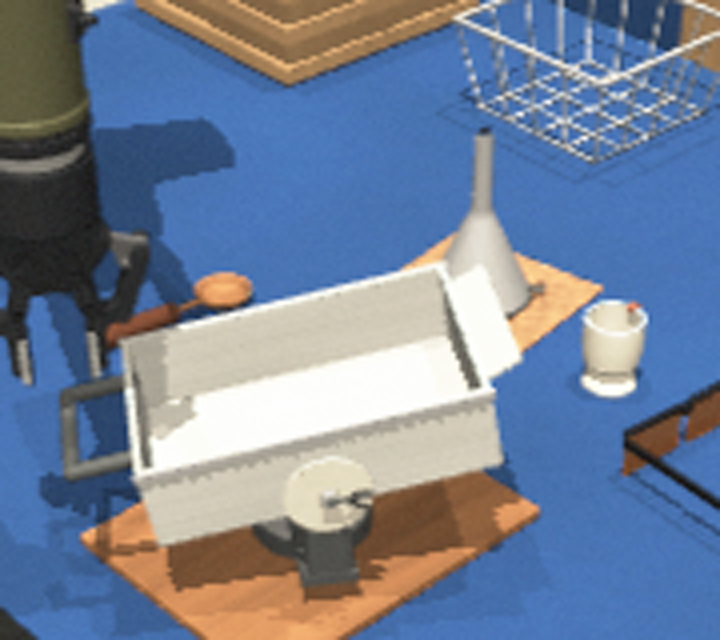

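The funnel stands upright on the cork mat (480,240). The gripper fingers straddle above the handle bar (70,430).

>>> play_rows:
  targets:
    - [[0.03,-0.03,-0.5,0,0,0,-0.1],[0,0,-0.5,0,0,0,-0.1],[0,0,-0.55,0,0,0,-0.1],[0,0,0,0,0,0,-0.1]]

```text
time: 8.67
position: [0.5106, -0.1106, 0.0966]
tool_rot: [[-0.852, 0.523, -0.003], [0.523, 0.852, 0.001], [0.003, -0.001, -1.0]]
contact_force: [-1.5, -0.3, -0.3]
grip_width: 0.452
grip_force: 0.0
```

>>> play_rows:
  targets:
    - [[0,0,0,0,0,0,-1],[0,0,0,0,0,0,-1],[0,0,0,0,0,0,-1],[0,0,0,0,0,0,-1]]

```text
time: 9.0
position: [0.5134, -0.1115, 0.0998]
tool_rot: [[-0.852, 0.524, 0.004], [0.524, 0.852, -0.0], [-0.004, 0.002, -1.0]]
contact_force: [1.6, 2.5, 3.1]
grip_width: 0.122
grip_force: 39.2
```

>>> play_rows:
  targets:
    - [[-0.217,0.137,0,0,0,-0.706,-1],[-0.209,0.15,0,0,0,-0.706,-1],[-0.199,0.162,0,0,0,-0.706,-1],[-0.189,0.175,0,0,0,-0.706,-1]]
  force: 60

```text
time: 9.33
position: [0.4817, -0.0875, 0.0996]
tool_rot: [[-0.696, 0.718, 0.007], [0.718, 0.696, -0.002], [-0.006, 0.003, -1.0]]
contact_force: [2.9, 0.2, 2.4]
grip_width: 0.111
grip_force: 59.0
```

>>> play_rows:
  targets:
    - [[-0.177,0.186,0,0,0,-0.706,-1],[-0.166,0.196,0,0,0,-0.706,-1],[-0.153,0.206,0,0,0,-0.706,-1],[-0.14,0.215,0,0,0,-0.706,-1]]

```text
time: 9.67
position: [0.4557, -0.0554, 0.0995]
tool_rot: [[-0.5, 0.866, 0.006], [0.866, 0.5, -0.002], [-0.005, 0.004, -1.0]]
contact_force: [3.0, -0.4, 3.0]
grip_width: 0.115
grip_force: 59.1
```

>>> play_rows:
  targets:
    - [[-0.127,0.224,0,0,0,-0.706,-1],[-0.113,0.231,0,0,0,-0.706,-1],[-0.098,0.237,0,0,0,-0.706,-1],[-0.084,0.243,0,0,0,-0.706,-1]]

```text
time: 10.0
position: [0.4383, -0.0179, 0.0993]
tool_rot: [[-0.274, 0.962, 0.004], [0.962, 0.274, -0.002], [-0.003, 0.004, -1.0]]
contact_force: [0.9, -2.0, 3.0]
grip_width: 0.111
grip_force: 59.1
```

>>> play_rows:
  targets:
    - [[-0.069,0.248,0,0,0,-0.706,-1],[-0.053,0.251,0,0,0,-0.706,-1],[-0.037,0.254,0,0,0,-0.706,-1],[-0.022,0.256,0,0,0,-0.706,-1],[0,0,0,0,0,0,-1]]

```text
time: 10.42
position: [0.4305, 0.0241, 0.099]
tool_rot: [[-0.033, 0.999, 0.003], [0.999, 0.033, 0.0], [0.0, 0.003, -1.0]]
contact_force: [-0.1, 2.8, 3.3]
grip_width: 0.112
grip_force: 58.9
```

```bash
cat > b.py <<'E'
from m import *
P,C=cloud(); r=[]
for p,c,xy in((P[0],C[0],(.5985,.031)),(P[1],C[1],(.598,.0345))):
    n=near(p,.598,.0325,.2)&(p[:,2]>.06)&(p[:,2]<.17)&(abs(c.max(1)-c.min(1))<60)&(c.max(1)>60)
    import sys
    g=[float(sys.argv[1]),float(sys.argv[2])]; q=(p[n]-[.598,.0325,.11])@(Rz(g[0])@Ry(g[1])); k=(q[:,0]>-.13)&(q[:,2]<.06)
    r.append(binfit(p[n][k],[*xy,*g]))
for x in r: print(x[0].round(4),x[1])
print(ctrl.read_state()["position"])
E
python3 b.py 0.035 -0.164
```

```text
[ 0.5979  0.0288  0.032  -0.1529] 0.00106918775381404
[ 0.5977  0.0337  0.0351 -0.176 ] 0.0011181490242463676
[0.43054831 0.02358412 0.09874073]
```

>>> play_rows:
  targets:
    - [[0.02,0,0.17,0,0,0,-1],[0.02,0,0.17,0,0,0,-1],[0.015,0,0.17,0,0,0,-1],[0.01,0,0.17,0,0,0,-1],[0,0,0,0,0,0,-1]]

```text
time: 10.93
position: [0.4327, 0.0229, 0.1262]
tool_rot: [[-0.033, 0.999, 0.001], [0.999, 0.033, 0.0], [0.0, 0.001, -1.0]]
contact_force: [2.5, 4.1, 0.9]
grip_width: 0.117
grip_force: 59.3
```

```bash
python3 b.py 0.035 0
python3 - <<'E'
from m import *
f=ctrl.grab_frame("scene"); save(f,"s2.png",(250,150,390,270),5)
E
```

```text
[ 0.6002  0.0289  0.0403 -0.0052] 0.0012305286129531984
[ 0.6023  0.0339  0.0396 -0.0215] 0.0013377067360129582
[0.43264719 0.02293164 0.1257049 ]
```

View pics/s2.png

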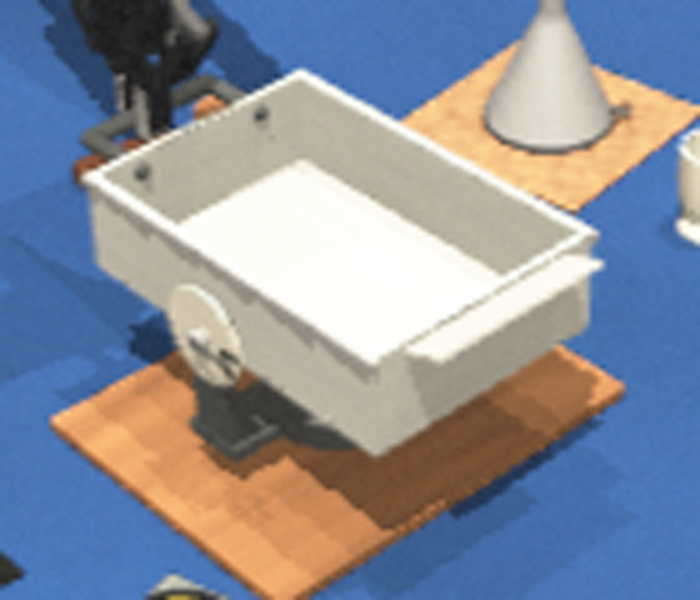

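```bash
cat > t.py <<'E'
from m import *
import sys
yaw=float(sys.argv[1]); guess=float(sys.argv[2])
def plane(k):
    A=np.c_[k[:,:2],np.ones(len(k))]; w=np.ones(len(k))
    for _ in range(8):
        s=np.linalg.lstsq(A*w[:,None],k[:,2]*w,rcond=None)[0]; r=k[:,2]-A@s; w=1/np.sqrt(1+(r/.001)**2)
    return s
P,C=cloud(); d=np.array([np.cos(yaw),np.sin(yaw)])
for i in(0,1):
    p,c=P[i],C[i]; q=(p-[.598,.0325,.11])@(Rz(yaw)@Ry(guess))
    fl=p[(abs(q[:,0])<.1)&(abs(q[:,1])<.06)&(abs(q[:,2]+.018)<.006)]
    tb=p[near(p,.598,.0325,.35)&(abs(p[:,2])<.006)&(c[:,2]>c[:,0]+40)]
    a,b=plane(fl),plane(tb)
    print("cam",i,len(fl),len(tb),"tilt",(-np.arctan(a[:2]@d)+np.arctan(b[:2]@d)).round(4),"table",b.round(4),"floor z mid",(a@[.598,.0325,1]).round(4))
    for sgn in(1,-1):   # outer long rim edge lines
        k=q[(abs(q[:,0])<.105)&(abs(q[:,2]-.042)<.003)&(abs(abs(q[:,1])-.078)<.012)&(q[:,1]*sgn>0)]
        if len(k)>20: s=np.polyfit(k[:,0],k[:,1],1); print("  rim",sgn,len(k),"yaw",(yaw+np.arctan(s[0])).round(4),"y",s[1].round(4))
E
python3 t.py 0.035 -0.01
```

```text
cam 0 915 17911 tilt -0.0184 table [-0.001  -0.0004  0.0019] floor z mid 0.0934
  rim 1 142 yaw 0.0398 y 0.0784
  rim -1 162 yaw 0.0425 y -0.0803
cam 1 2060 19445 tilt -0.0196 table [-0.0004 -0.0007 -0.0002] floor z mid 0.0914
  rim 1 127 yaw 0.034 y 0.0811
  rim -1 120 yaw 0.042 y -0.078
```

>>> play_rows:
  targets:
    - [[0,0.018,0.08,0,0,0,-1],[0,0,0,0,0,0,-1],[0,0,0,0,0,0,-1]]

```text
time: 11.43
position: [0.4331, 0.0231, 0.1285]
tool_rot: [[-0.034, 0.999, 0.002], [0.999, 0.034, -0.001], [-0.001, 0.002, -1.0]]
contact_force: [3.6, -1.0, 0.9]
grip_width: 0.115
grip_force: 59.0
```

```bash
python3 t.py 0.035 -0.01
```

```text
cam 0 942 17906 tilt -0.0036 table [-0.0012 -0.0004  0.002 ] floor z mid 0.0934
  rim 1 149 yaw 0.045 y 0.078
  rim -1 174 yaw 0.0425 y -0.0806
cam 1 2041 19493 tilt -0.0026 table [-0.0007 -0.001  -0.0001] floor z mid 0.0915
  rim 1 119 yaw 0.0389 y 0.0809
  rim -1 123 yaw 0.0407 y -0.0779
```

>>> play_rows:
  targets:
    - [[0,0.03,0.012,0,0,0,-1],[0,0,0,0,0,0,-1],[0,0,0,0,0,0,-0.6],[0,0,0,0,0,0,-0.1],[0,0,0,0,0,0,-0.1]]

```text
time: 11.95
position: [0.4301, 0.0252, 0.128]
tool_rot: [[-0.033, 0.999, -0.004], [0.999, 0.033, 0.0], [0.0, -0.004, -1.0]]
contact_force: [-0.4, -0.3, -0.1]
grip_width: 0.444
grip_force: 0.0
```

>>> play_rows:
  targets:
    - [[0,0,0.3,0,0,0,-0.1],[0,0,1,0,0,0,-0.1],[-0.1,-0.8,0.8,0,0,0,0.3],[-0.1,-0.8,0.2,0,0,0,0.3],[0,0,0,0,0,0,0.3]]

```text
time: 12.37
position: [0.4251, -0.0402, 0.2206]
tool_rot: [[-0.031, 1.0, 0.004], [1.0, 0.031, -0.004], [-0.004, 0.004, -1.0]]
contact_force: [-0.3, -0.5, -0.2]
grip_width: 0.65
grip_force: 0.0
```

```bash
python3 t.py 0.035 0
python3 - <<'E'
from m import *
P,C=cloud()
for i in(0,1):
    p,c=P[i],C[i]; blue=(c[:,2]>c[:,0]+40)&(abs(p[:,2])<.008); red=(c[:,0]>c[:,2]+30)
    n=near(p,.6,.03,.18)&(p[:,0]>.485); pos=p[n&red&(abs(p[:,2]-.01)<.007)][:,:2]
    print("stand",rectfit(pos,p[n&blue][:,:2],.21,.27,(.6,.03)),len(pos))
    n=near(p,.485,-.3,.17)&(p[:,2]>.046)&(p[:,2]<.07)&(c.min(1)>100); k=p[n]
    for g in((.543,-.24),(.549,-.35),(.49,-.295),(.433,-.363)):
        m=near(k,*g,.03); print("egg",m.sum(),k[m].mean(0).round(4) if m.any() else"")
print(ctrl.read_state()["position"])
E
```

```text
cam 0 953 17912 tilt 0.0001 table [-0.0013 -0.0003  0.0021] floor z mid 0.0933
  rim 1 152 yaw 0.0347 y 0.0783
  rim -1 167 yaw 0.0292 y -0.0805
cam 1 2153 18618 tilt -0.0003 table [-0.0005 -0.001  -0.0002] floor z mid 0.0915
  rim 1 146 yaw 0.0346 y 0.0807
  rim -1 114 yaw 0.0328 y -0.0778
stand (array([0.59788794, 0.03117752, 0.03194193]), np.float64(0.028467518855917587)) 2368
egg 82 [ 0.5453 -0.2429  0.0519]
egg 94 [ 0.5514 -0.3534  0.0521]
egg 76 [ 0.492  -0.2969  0.0522]
egg 78 [ 0.4346 -0.366   0.0522]
stand (array([0.59808042, 0.03397283, 0.03326344]), np.float64(0.004105211517241651)) 1202
egg 68 [ 0.5395 -0.2377  0.0508]
egg 68 [ 0.5457 -0.3472  0.0513]
egg 63 [ 0.4869 -0.2917  0.0511]
egg 65 [ 0.4293 -0.3608  0.0521]
[ 0.42298266 -0.03558298  0.21700714]
```

>>> play_rows:
  targets:
    - [[0.5,-0.85,0,0,0,0,0.4],[0.5,-0.85,0,0,0,0,0.4],[0.5,-0.85,0,0,0,0,0.4],[0.5,-0.85,0,0,0,0,0.4],[0.5,-0.85,0,0,0,0,0.4]]
  force: 25

```text
time: 12.98
position: [0.5246, -0.2059, 0.2163]
tool_rot: [[-0.035, 0.999, -0.003], [0.999, 0.035, 0.002], [0.002, -0.003, -1.0]]
contact_force: [0.2, -0.1, -0.3]
grip_width: 0.696
grip_force: 0.0
```

>>> play_rows:
  targets:
    - [[0.5,-0.85,0,0,0,0,0.4],[0,0,-0.9,0,0,0,0.4],[0,0,-0.9,0,0,0,0.4],[0,0,0,0,0,0,0.4],[0,0,0,0,0,0,0.4]]

```text
time: 13.4
position: [0.542, -0.2378, 0.1427]
tool_rot: [[-0.035, 0.999, -0.008], [0.999, 0.035, 0.005], [0.005, -0.008, -1.0]]
contact_force: [-0.2, -0.3, -0.2]
grip_width: 0.701
grip_force: 0.0
```

>>> play_rows:
  targets:
    - [[0,-0.05,-0.8,0,0,0,0.4],[0,0,-0.9,0,0,0,0.4],[0,0,-0.9,0,0,0,0.4],[0,0,-0.5,0,0,0,0.4],[0,0,0,0,0,0,0.4]]

```text
time: 13.82
position: [0.5424, -0.24, 0.0195]
tool_rot: [[-0.035, 0.999, -0.006], [0.999, 0.035, 0.003], [0.003, -0.005, -1.0]]
contact_force: [-0.1, 1.0, 0.1]
grip_width: 0.698
grip_force: 0.0
```

>>> play_rows:
  targets:
    - [[0,0,0,0,0,0,0.4],[0,0,0,0,0,0,0.4]]

```text
time: 13.98
position: [0.5465, -0.2426, 0.0244]
tool_rot: [[-0.034, 0.999, 0.004], [0.999, 0.034, -0.002], [-0.002, 0.004, -1.0]]
contact_force: [0.5, 0.1, 0.8]
grip_width: 0.705
grip_force: 0.0
```

>>> play_rows:
  targets:
    - [[-0.1,0.06,-0.25,0,0,0,0.4],[0,0,-0.22,0,0,0,0.4],[0,0,0,0,0,0,0.4],[0,0,0,0,0,0,0.4],[0,0,0,0,0,0,0.4]]

```text
time: 14.4
position: [0.5412, -0.2403, 0.0042]
tool_rot: [[-0.034, 0.999, 0.002], [0.999, 0.034, -0.001], [-0.001, 0.002, -1.0]]
contact_force: [0.0, 0.2, 0.5]
grip_width: 0.697
grip_force: 0.0
```

>>> play_rows:
  targets:
    - [[0,0,0,0,0,0,0],[0,0,0,0,0,0,-0.2],[0,0,0,0,0,0,-0.5],[0,0,0,0,0,0,-0.5],[0,0,0,0,0,0,-0.5]]

```text
time: 14.82
position: [0.5409, -0.2402, 0.004]
tool_rot: [[-0.033, 0.999, 0.001], [0.999, 0.033, -0.001], [-0.001, 0.001, -1.0]]
contact_force: [-0.7, 0.4, 6.0]
grip_width: 0.479
grip_force: 24.9
```

>>> play_rows:
  targets:
    - [[0,0,0.4,0,0,0,-0.5],[0,0,0.9,0,0,0,-0.5],[0,0,1,0,0,0,-0.5],[0,0,1,0,0,0,-0.5],[0,0,1,0,0,0,-0.5]]

```text
time: 15.23
position: [0.5397, -0.2395, 0.1764]
tool_rot: [[-0.033, 0.999, -0.001], [0.999, 0.033, 0.001], [0.001, -0.001, -1.0]]
contact_force: [0.6, -1.2, -1.0]
grip_width: 0.476
grip_force: 25.7
```

>>> play_rows:
  targets:
    - [[0,0,0.6,0,0,0,-0.5],[0.31,0.5,0,0,0,0,-0.5],[0.31,0.9,0,0,0,0,-0.5],[0.31,0.9,0,0,0,0,-0.5],[0.31,0.9,0,0,0,0,-0.5]]

```text
time: 15.65
position: [0.59, -0.1109, 0.1992]
tool_rot: [[-0.032, 0.999, 0.0], [0.999, 0.032, 0.0], [0.0, 0.0, -1.0]]
contact_force: [0.4, 0.4, -1.6]
grip_width: 0.479
grip_force: 25.7
```

>>> play_rows:
  targets:
    - [[0.31,0.9,0,0,0,0,-0.5],[0.31,0.9,0,0,0,0,-0.5],[0.31,0.9,0,0,0,0,-0.5],[0.31,0.9,0,0,0,0,-0.5],[0,0,0,0,0,0,-0.5]]

```text
time: 16.07
position: [0.6414, 0.0393, 0.1986]
tool_rot: [[-0.039, 0.999, 0.002], [0.999, 0.039, 0.004], [0.004, 0.002, -1.0]]
contact_force: [0.7, -0.9, -1.3]
grip_width: 0.475
grip_force: 25.7
```

>>> play_rows:
  targets:
    - [[0,0,0,0,0,0,-0.5],[0,0,0,0,0,0,-0.5]]

```text
time: 16.23
position: [0.639, 0.0321, 0.1985]
tool_rot: [[-0.035, 0.999, -0.002], [0.999, 0.035, -0.001], [-0.001, -0.002, -1.0]]
contact_force: [1.0, -0.0, -0.9]
grip_width: 0.478
grip_force: 25.7
```

>>> play_rows:
  targets:
    - [[0.19,0.65,0,0,0,0,-0.5],[0.19,0.65,0,0,0,0,-0.5],[0,0,-0.6,0,0,0,-0.5],[0,0,-0.8,0,0,0,-0.5],[0,0,-0.5,0,0,0,-0.5]]

```text
time: 16.65
position: [0.6535, 0.0825, 0.1211]
tool_rot: [[-0.032, 0.999, -0.002], [0.999, 0.032, -0.001], [-0.001, -0.002, -1.0]]
contact_force: [0.0, -0.5, -1.5]
grip_width: 0.477
grip_force: 25.7
```

>>> play_rows:
  targets:
    - [[0,0,0,0,0,0,-0.5],[0,0,0,0,0,0,-0.5],[0,0,0,0,0,0,-0.5]]

```text
time: 16.9
position: [0.6556, 0.0829, 0.1244]
tool_rot: [[-0.032, 0.999, 0.002], [0.999, 0.032, -0.0], [-0.0, 0.002, -1.0]]
contact_force: [-0.7, 0.1, 0.1]
grip_width: 0.479
grip_force: 25.7
```

>>> play_rows:
  targets:
    - [[0,0,-0.35,0,0,0,-0.5],[0,0,-0.25,0,0,0,-0.5],[0,0,-0.1,0,0,0,-0.5],[0,0,0,0,0,0,-0.5],[0,0,0,0,0,0,-0.5]]

```text
time: 17.32
position: [0.6549, 0.084, 0.0956]
tool_rot: [[-0.033, 0.999, 0.0], [0.999, 0.033, 0.0], [0.0, 0.0, -1.0]]
contact_force: [-0.2, -0.7, -1.0]
grip_width: 0.478
grip_force: 25.7
```

>>> play_rows:
  targets:
    - [[0,0,-0.02,0,0,0,-0.5],[0,0,0,0,0,0,-0.5],[0,0,0,0,0,0,-0.5]]

```text
time: 17.57
position: [0.655, 0.0842, 0.0948]
tool_rot: [[-0.034, 0.999, 0.001], [0.999, 0.034, 0.0], [0.0, 0.001, -1.0]]
contact_force: [-0.0, -0.6, 0.4]
grip_width: 0.477
grip_force: 25.7
```

>>> play_rows:
  targets:
    - [[0,0,-0.03,0,0,0,-0.5],[0,0,0,0,0,0,-0.5],[0,0,0,0,0,0,-0.5]]

```text
time: 17.82
position: [0.6548, 0.0842, 0.0932]
tool_rot: [[-0.034, 0.999, 0.0], [0.999, 0.034, 0.0], [0.0, 0.0, -1.0]]
contact_force: [1.0, -0.0, -1.3]
grip_width: 0.478
grip_force: 25.7
```

>>> play_rows:
  targets:
    - [[0,0,-0.03,0,0,0,-0.5],[0,0,0,0,0,0,-0.5],[0,0,0,0,0,0,-0.5]]

```text
time: 18.07
position: [0.6548, 0.0842, 0.093]
tool_rot: [[-0.034, 0.999, 0.001], [0.999, 0.034, 0.0], [0.0, 0.001, -1.0]]
contact_force: [-1.9, -0.5, 4.7]
grip_width: 0.475
grip_force: 26.1
```

>>> play_rows:
  targets:
    - [[0,0,0.02,0,0,0,0],[0,0,0,0,0,0,0.1],[0,0,0,0,0,0,0.2],[0,0,0,0,0,0,0.25],[0,0,0,0,0,0,0.25]]

```text
time: 18.48
position: [0.6522, 0.0841, 0.092]
tool_rot: [[-0.034, 0.999, -0.005], [0.999, 0.034, -0.0], [-0.0, -0.005, -1.0]]
contact_force: [-5.4, -0.9, 2.2]
grip_width: 0.624
grip_force: 0.0
```

>>> play_rows:
  targets:
    - [[0,0,0.2,0,0,0,0.25],[0,0,0.9,0,0,0,0.25],[0,0,0.9,0,0,0,0.25],[0,-0.4,0.3,0,0,0,0.4],[0,-0.9,0,0,0,0,0.4]]

```text
time: 18.9
position: [0.6591, 0.0352, 0.1907]
tool_rot: [[-0.038, 0.999, 0.012], [0.999, 0.038, 0.002], [0.002, 0.012, -1.0]]
contact_force: [0.5, -1.0, 0.5]
grip_width: 0.704
grip_force: 0.0
```

```bash
python3 t.py 0.033 0;  python3 - <<'E'
from m import *
f=ctrl.grab_frame("top"); save(f,"t1.png",(250,130,460,290),3.8)
E
```

```text
cam 0 908 17929 tilt -0.002 table [-0.0012 -0.0003  0.0021] floor z mid 0.0934
  rim 1 102 yaw 0.0354 y 0.0781
  rim -1 167 yaw 0.0323 y -0.0809
cam 1 944 14305 tilt -0.0009 table [-0.0005 -0.0005 -0.0001] floor z mid 0.0914
```

View pics/t1.png

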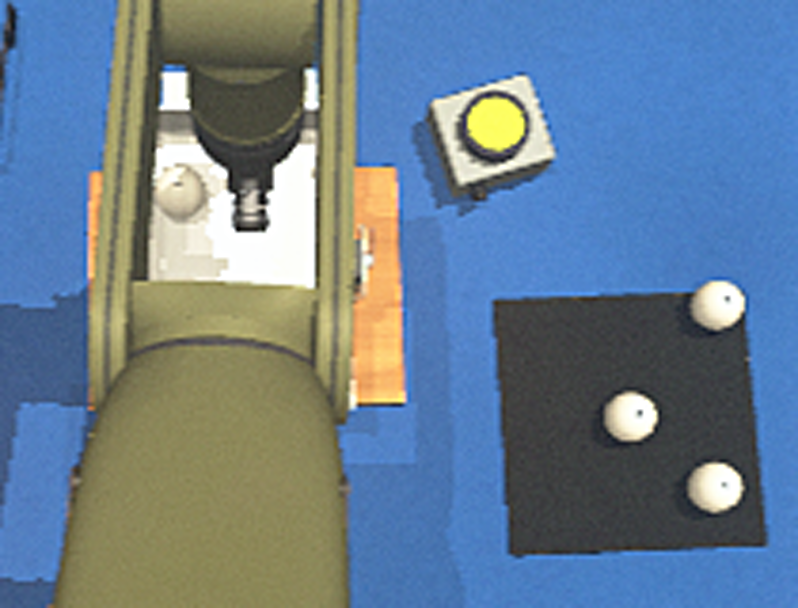

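One egg now stands in the bin at (180,190). The egg at (718,305) has been knocked aside, so I'll re-measure before each pick.

```bash
cat > e.py <<'E'
from m import *
P,C=cloud()
for i in(0,1):
    p,c=P[i],C[i]; k=p[(p[:,1]<-.15)&(p[:,1]>-.5)&(p[:,0]>.35)&(p[:,0]<.68)&(p[:,2]>.044)&(p[:,2]<.062)&(c.min(1)>90)]
    while len(k)>15:
        s=k[near(k,*k[k[:,2].argmax(),:2],.03)]; m=near(k,*s.mean(0)[:2],.03)
        if m.sum()>15: print(i,m.sum(),(k[m].mean(0)+([-.0028,.0027,0] if i==0 else [.0028,-.0027,0])).round(4))
        k=k[~m]
print(ctrl.read_state()["position"])
E
python3 e.py
```

```text
0 89 [ 0.4321 -0.3634  0.0512]
0 112 [ 0.586  -0.3723  0.0513]
0 90 [ 0.4899 -0.2947  0.0511]
1 77 [ 0.5848 -0.3716  0.0508]
1 81 [ 0.4318 -0.3624  0.0506]
1 73 [ 0.4888 -0.2949  0.0504]
[0.65488843 0.03177775 0.18470342]
```

>>> play_rows:
  targets:
    - [[-0.2,-0.5,0.3,0,0,0,0.4],[-0.46,-0.9,0,0,0,0,0.4],[-0.46,-0.9,0,0,0,0,0.4],[-0.46,-0.9,0,0,0,0,0.4],[-0.46,-0.9,0,0,0,0,0.4]]

```text
time: 19.57
position: [0.5724, -0.1319, 0.1962]
tool_rot: [[-0.036, 0.999, -0.0], [0.999, 0.036, 0.001], [0.001, -0.0, -1.0]]
contact_force: [0.2, 0.8, -0.5]
grip_width: 0.702
grip_force: 0.0
```

>>> play_rows:
  targets:
    - [[-0.46,-0.9,0,0,0,0,0.4],[-0.46,-0.9,0,0,0,0,0.4],[-0.46,-0.9,0,0,0,0,0.4],[-0.46,-0.9,-0.3,0,0,0,0.4],[-0.2,-0.4,-0.8,0,0,0,0.4]]

```text
time: 19.98
position: [0.4934, -0.2968, 0.1565]
tool_rot: [[-0.032, 0.999, 0.008], [0.999, 0.032, -0.008], [-0.008, 0.008, -1.0]]
contact_force: [1.1, -0.5, 0.1]
grip_width: 0.701
grip_force: 0.0
```

>>> play_rows:
  targets:
    - [[0,0,0,0,0,0,0.4],[0,0,0,0,0,0,0.4],[0,0,0,0,0,0,0.4]]

```text
time: 20.23
position: [0.4924, -0.2905, 0.1529]
tool_rot: [[-0.034, 0.999, 0.0], [0.999, 0.034, 0.001], [0.001, 0.0, -1.0]]
contact_force: [1.2, -0.5, 0.2]
grip_width: 0.702
grip_force: 0.0
```

>>> play_rows:
  targets:
    - [[-0.07,-0.1,-0.7,0,0,0,0.4],[0,0,-0.9,0,0,0,0.4],[0,0,-0.9,0,0,0,0.4],[0,0,-0.7,0,0,0,0.4],[0,0,-0.25,0,0,0,0.4]]

```text
time: 20.65
position: [0.4887, -0.2927, 0.0123]
tool_rot: [[-0.036, 0.999, -0.003], [0.999, 0.036, 0.003], [0.003, -0.003, -1.0]]
contact_force: [-0.1, 0.2, -0.1]
grip_width: 0.704
grip_force: 0.0
```

>>> play_rows:
  targets:
    - [[0,0,0,0,0,0,0.4],[0,0,0,0,0,0,0.4],[0,0,0,0,0,0,0.4]]

```text
time: 20.9
position: [0.4911, -0.296, 0.0169]
tool_rot: [[-0.035, 0.999, 0.003], [0.999, 0.035, -0.002], [-0.002, 0.003, -1.0]]
contact_force: [-0.2, -0.0, 1.1]
grip_width: 0.7
grip_force: 0.0
```

>>> play_rows:
  targets:
    - [[-0.03,0.03,-0.31,0,0,0,0.4],[0,0,0,0,0,0,0.4],[0,0,0,0,0,0,0],[0,0,0,0,0,0,-0.2],[0,0,0,0,0,0,-0.5]]

```text
time: 21.32
position: [0.4886, -0.2947, 0.0041]
tool_rot: [[-0.034, 0.999, 0.002], [0.999, 0.034, -0.001], [-0.001, 0.002, -1.0]]
contact_force: [-1.0, 1.1, 6.9]
grip_width: 0.48
grip_force: 25.0
```

>>> play_rows:
  targets:
    - [[0,0,0,0,0,0,-0.5],[0,0,0,0,0,0,-0.5]]

```text
time: 21.48
position: [0.4886, -0.2948, 0.0041]
tool_rot: [[-0.033, 0.999, 0.002], [0.999, 0.033, -0.001], [-0.001, 0.002, -1.0]]
contact_force: [0.2, 1.5, 6.0]
grip_width: 0.479
grip_force: 25.0
```

>>> play_rows:
  targets:
    - [[0,0,0.4,0,0,0,-0.5],[0,0,0.9,0,0,0,-0.5],[0,0,1,0,0,0,-0.5],[0,0,1,0,0,0,-0.5],[0,0,1,0,0,0,-0.5]]

```text
time: 21.9
position: [0.4873, -0.2941, 0.1766]
tool_rot: [[-0.033, 0.999, -0.0], [0.999, 0.033, 0.0], [0.0, -0.0, -1.0]]
contact_force: [0.8, -0.4, -1.8]
grip_width: 0.48
grip_force: 25.8
```

>>> play_rows:
  targets:
    - [[0.2,0.4,0.6,0,0,0,-0.5],[0.455,0.92,0,0,0,0,-0.5],[0.455,0.92,0,0,0,0,-0.5],[0.455,0.92,0,0,0,0,-0.5],[0.455,0.92,0,0,0,0,-0.5]]

```text
time: 22.32
position: [0.569, -0.1297, 0.1996]
tool_rot: [[-0.032, 0.999, 0.002], [0.999, 0.032, -0.0], [-0.001, 0.002, -1.0]]
contact_force: [0.1, -1.0, -1.2]
grip_width: 0.475
grip_force: 25.8
```

>>> play_rows:
  targets:
    - [[0.455,0.92,0,0,0,0,-0.5],[0.455,0.92,0,0,0,0,-0.5],[0.455,0.92,0,0,0,0,-0.5],[0.455,0.92,0,0,0,0,-0.5],[0.2,0.4,0,0,0,0,-0.5]]

```text
time: 22.73
position: [0.6514, 0.0372, 0.199]
tool_rot: [[-0.036, 0.999, 0.002], [0.999, 0.036, 0.003], [0.003, 0.003, -1.0]]
contact_force: [0.0, 0.4, -1.0]
grip_width: 0.475
grip_force: 25.8
```

>>> play_rows:
  targets:
    - [[0,0,0,0,0,0,-0.5],[0,0,0,0,0,0,-0.5],[0,0,0,0,0,0,-0.5]]

```text
time: 22.98
position: [0.6487, 0.0315, 0.1985]
tool_rot: [[-0.034, 0.999, -0.001], [0.999, 0.034, -0.001], [-0.001, -0.001, -1.0]]
contact_force: [-0.6, 0.3, -1.6]
grip_width: 0.475
grip_force: 25.8
```

>>> play_rows:
  targets:
    - [[0.03,0.07,-0.6,0,0,0,-0.5],[0,0,-0.8,0,0,0,-0.5],[0,0,-0.7,0,0,0,-0.5],[0,0,-0.35,0,0,0,-0.5],[0,0,-0.13,0,0,0,-0.5]]

```text
time: 23.4
position: [0.647, 0.0329, 0.0926]
tool_rot: [[-0.031, 0.999, -0.007], [1.0, 0.031, -0.0], [-0.0, -0.007, -1.0]]
contact_force: [-8.4, 0.1, 13.7]
grip_width: 0.473
grip_force: 27.0
```

>>> play_rows:
  targets:
    - [[0,0,0,0,0,0,-0.5],[0,0,0,0,0,0,-0.5],[0,0,0,0,0,0,-0.5]]

```text
time: 23.65
position: [0.6517, 0.0341, 0.0968]
tool_rot: [[-0.032, 0.999, 0.003], [0.999, 0.032, -0.0], [-0.0, 0.003, -1.0]]
contact_force: [0.5, 0.7, -1.6]
grip_width: 0.478
grip_force: 25.8
```

>>> play_rows:
  targets:
    - [[0,0,-0.05,0,0,0,-0.5],[0,0,-0.045,0,0,0,-0.5],[0,0,0,0,0,0,-0.5],[0,0,0,0,0,0,-0.5]]

```text
time: 23.98
position: [0.6515, 0.0348, 0.0926]
tool_rot: [[-0.034, 0.999, 0.002], [0.999, 0.034, -0.0], [-0.0, 0.002, -1.0]]
contact_force: [0.4, -0.3, 3.2]
grip_width: 0.478
grip_force: 26.1
```

>>> play_rows:
  targets:
    - [[0,0,0.02,0,0,0,0],[0,0,0,0,0,0,0.1],[0,0,0,0,0,0,0.16],[0,0,0,0,0,0,0.16]]

```text
time: 24.32
position: [0.6502, 0.0351, 0.092]
tool_rot: [[-0.034, 0.999, -0.001], [0.999, 0.034, 0.0], [0.0, -0.001, -1.0]]
contact_force: [0.1, 0.7, -0.2]
grip_width: 0.578
grip_force: 0.0
```

>>> play_rows:
  targets:
    - [[0,0,0.2,0,0,0,0.16],[0,0,0.9,0,0,0,0.16],[0,0,0.9,0,0,0,0.16],[0,-0.9,0.6,0,0,0,0.4],[0,-0.9,0,0,0,0,0.4]]

```text
time: 24.73
position: [0.6547, -0.0347, 0.2028]
tool_rot: [[-0.038, 0.999, 0.012], [0.999, 0.038, -0.001], [-0.001, 0.012, -1.0]]
contact_force: [0.9, -0.4, 0.9]
grip_width: 0.704
grip_force: 0.0
```

>>> play_rows:
  targets:
    - [[0,-0.9,0,0,0,0,0.4],[0,-0.9,0,0,0,0,0.4],[0,-0.9,0,0,0,0,0.4],[0,-0.9,0,0,0,0,0.4],[0,0,0,0,0,0,0.4]]

```text
time: 25.15
position: [0.6506, -0.1871, 0.1959]
tool_rot: [[-0.028, 1.0, 0.001], [1.0, 0.028, -0.005], [-0.005, 0.001, -1.0]]
contact_force: [-0.6, 0.0, 0.0]
grip_width: 0.698
grip_force: 0.0
```

```bash
python3 t.py 0.033 0; python3 e.py
```

```text
cam 0 721 17089 tilt 0.0112 table [-0.0012 -0.0004  0.0021] floor z mid 0.0934
  rim 1 153 yaw 0.0318 y 0.0782
  rim -1 158 yaw 0.0356 y -0.0803
cam 1 2153 15124 tilt 0.0091 table [-0.0008 -0.0006  0.    ] floor z mid 0.0915
  rim 1 158 yaw 0.032 y 0.0805
  rim -1 131 yaw 0.0301 y -0.078
0 112 [ 0.5858 -0.3722  0.0512]
0 92 [ 0.4322 -0.3632  0.0511]
1 79 [ 0.4321 -0.3632  0.0508]
1 63 [ 0.5853 -0.3743  0.0509]
[ 0.65034587 -0.17891629  0.195499  ]
```

>>> play_rows:
  targets:
    - [[-0.32,-0.95,0,0,0,0,0.4],[-0.32,-0.95,0,0,0,0,0.4],[-0.32,-0.95,0,0,0,0,0.4],[-0.32,-0.95,-0.2,0,0,0,0.4],[-0.32,-0.95,-0.5,0,0,0,0.4]]

```text
time: 25.77
position: [0.5893, -0.3679, 0.172]
tool_rot: [[-0.036, 0.999, 0.005], [0.999, 0.036, -0.004], [-0.004, 0.005, -1.0]]
contact_force: [0.8, -0.2, 0.2]
grip_width: 0.697
grip_force: 0.0
```

>>> play_rows:
  targets:
    - [[0,0,-0.3,0,0,0,0.4],[0,0,0,0,0,0,0.4],[0,0,0,0,0,0,0.4],[0,0,0,0,0,0,0.4]]

```text
time: 26.1
position: [0.5885, -0.365, 0.1574]
tool_rot: [[-0.036, 0.999, 0.001], [0.999, 0.036, 0.001], [0.001, 0.001, -1.0]]
contact_force: [-0.1, -0.3, 0.3]
grip_width: 0.696
grip_force: 0.0
```

>>> play_rows:
  targets:
    - [[-0.07,-0.2,-0.7,0,0,0,0.4],[0,0,-0.9,0,0,0,0.4],[0,0,-0.9,0,0,0,0.4],[0,0,-0.7,0,0,0,0.4],[0,0,-0.3,0,0,0,0.4]]

```text
time: 26.52
position: [0.5839, -0.3716, 0.0137]
tool_rot: [[-0.036, 0.999, -0.004], [0.999, 0.036, 0.003], [0.003, -0.004, -1.0]]
contact_force: [-1.1, 0.2, -0.7]
grip_width: 0.701
grip_force: 0.0
```

>>> play_rows:
  targets:
    - [[0,0,0,0,0,0,0.4],[0,0,0,0,0,0,0.4],[0,0,0,0,0,0,0.4]]

```text
time: 26.77
position: [0.5868, -0.3756, 0.0193]
tool_rot: [[-0.035, 0.999, 0.004], [0.999, 0.035, -0.003], [-0.003, 0.004, -1.0]]
contact_force: [0.7, -0.2, -0.0]
grip_width: 0.701
grip_force: 0.0
```

>>> play_rows:
  targets:
    - [[-0.03,0.06,-0.37,0,0,0,0.4],[0,0,0,0,0,0,0.4],[0,0,0,0,0,0,0],[0,0,0,0,0,0,-0.2],[0,0,0,0,0,0,-0.5]]

```text
time: 27.18
position: [0.5843, -0.3732, 0.004]
tool_rot: [[-0.033, 0.999, 0.002], [0.999, 0.033, -0.001], [-0.001, 0.002, -1.0]]
contact_force: [-0.9, 1.0, 5.5]
grip_width: 0.476
grip_force: 25.3
```

>>> play_rows:
  targets:
    - [[0,0,0,0,0,0,-0.5],[0,0,0,0,0,0,-0.5]]

```text
time: 27.35
position: [0.5843, -0.3733, 0.004]
tool_rot: [[-0.033, 0.999, 0.002], [0.999, 0.033, -0.001], [-0.002, 0.002, -1.0]]
contact_force: [-1.5, 1.8, 7.4]
grip_width: 0.479
grip_force: 25.4
```

>>> play_rows:
  targets:
    - [[0,0,0.4,0,0,0,-0.5],[0,0,0.9,0,0,0,-0.5],[0,0,1,0,0,0,-0.5],[0,0,1,0,0,0,-0.5],[0,0,1,0,0,0,-0.5]]

```text
time: 27.77
position: [0.5832, -0.3726, 0.1759]
tool_rot: [[-0.033, 0.999, 0.0], [0.999, 0.033, -0.0], [-0.0, 0.0, -1.0]]
contact_force: [1.0, 0.0, -1.3]
grip_width: 0.475
grip_force: 25.6
```

>>> play_rows:
  targets:
    - [[0.1,0.5,0.6,0,0,0,-0.5],[0.18,0.93,0,0,0,0,-0.5],[0.18,0.93,0,0,0,0,-0.5],[0.18,0.93,0,0,0,0,-0.5],[0.18,0.93,0,0,0,0,-0.5]]

```text
time: 28.18
position: [0.6164, -0.2027, 0.1989]
tool_rot: [[-0.032, 0.999, 0.001], [0.999, 0.032, -0.0], [-0.0, 0.001, -1.0]]
contact_force: [0.3, -0.3, -1.0]
grip_width: 0.475
grip_force: 25.6
```

>>> play_rows:
  targets:
    - [[0.18,0.93,0,0,0,0,-0.5],[0.18,0.93,0,0,0,0,-0.5],[0.18,0.93,0,0,0,0,-0.5],[0.18,0.93,0,0,0,0,-0.5],[0.18,0.9,0,0,0,0,-0.5]]

```text
time: 28.6
position: [0.6524, -0.0172, 0.1985]
tool_rot: [[-0.033, 0.999, 0.001], [0.999, 0.033, -0.0], [-0.0, 0.001, -1.0]]
contact_force: [1.1, -0.3, -0.5]
grip_width: 0.474
grip_force: 25.6
```

>>> play_rows:
  targets:
    - [[0,0,0,0,0,0,-0.5],[0,0,0,0,0,0,-0.5],[0,0,0,0,0,0,-0.5]]

```text
time: 28.85
position: [0.6522, -0.0191, 0.1981]
tool_rot: [[-0.035, 0.999, 0.0], [0.999, 0.035, -0.001], [-0.001, 0.0, -1.0]]
contact_force: [0.1, 0.3, -1.2]
grip_width: 0.478
grip_force: 25.6
```

>>> play_rows:
  targets:
    - [[-0.05,0.06,-0.6,0,0,0,-0.5],[0,0,-0.8,0,0,0,-0.5],[0,0,-0.5,0,0,0,-0.5],[0,0,-0.25,0,0,0,-0.5],[0,0,-0.1,0,0,0,-0.5]]

```text
time: 29.27
position: [0.6487, -0.0182, 0.1059]
tool_rot: [[-0.031, 0.999, -0.004], [1.0, 0.031, -0.0], [0.0, -0.004, -1.0]]
contact_force: [0.2, 0.1, 0.2]
grip_width: 0.473
grip_force: 25.6
```

>>> play_rows:
  targets:
    - [[0,0,0,0,0,0,-0.5],[0,0,-0.1,0,0,0,-0.5],[0,0,-0.1,0,0,0,-0.5],[0,0,0,0,0,0,-0.5],[0,0,0,0,0,0,-0.5]]

```text
time: 29.68
position: [0.6506, -0.0167, 0.1006]
tool_rot: [[-0.034, 0.999, 0.001], [0.999, 0.034, -0.0], [-0.0, 0.001, -1.0]]
contact_force: [0.7, -0.9, -0.6]
grip_width: 0.476
grip_force: 25.6
```

>>> play_rows:
  targets:
    - [[0,0,-0.08,0,0,0,-0.5],[0,0,-0.06,0,0,0,-0.5],[0,0,-0.04,0,0,0,-0.5],[0,0,0,0,0,0,-0.5],[0,0,0,0,0,0,-0.5]]

```text
time: 30.1
position: [0.6502, -0.0166, 0.0927]
tool_rot: [[-0.034, 0.999, -0.0], [0.999, 0.034, 0.0], [0.0, -0.0, -1.0]]
contact_force: [-0.0, 0.5, -0.2]
grip_width: 0.474
grip_force: 25.6
```

>>> play_rows:
  targets:
    - [[0,0,-0.01,0,0,0,-0.5],[0,0,0,0,0,0,-0.5],[0,0,0,0,0,0,-0.5]]

```text
time: 30.35
position: [0.6503, -0.0166, 0.0925]
tool_rot: [[-0.034, 0.999, -0.0], [0.999, 0.034, 0.0], [0.0, -0.0, -1.0]]
contact_force: [-0.1, 0.2, 0.6]
grip_width: 0.477
grip_force: 25.6
```

>>> play_rows:
  targets:
    - [[0,0,0,0,0,0,0],[0,0,0,0,0,0,0.1],[0,0,0,0,0,0,0.16],[0,0,0,0,0,0,0.16]]

```text
time: 30.68
position: [0.6503, -0.0167, 0.0924]
tool_rot: [[-0.034, 0.999, 0.0], [0.999, 0.034, -0.0], [-0.0, 0.0, -1.0]]
contact_force: [0.5, 0.6, 0.3]
grip_width: 0.579
grip_force: 0.0
```

>>> play_rows:
  targets:
    - [[0,0,0.2,0,0,0,0.16],[0,0,0.9,0,0,0,0.16],[0,0,0.9,0,0,0,0.16],[0,-0.9,0.6,0,0,0,0.4],[-0.3,-0.9,0,0,0,0,0.4]]

```text
time: 31.1
position: [0.6445, -0.0871, 0.2031]
tool_rot: [[-0.038, 0.999, 0.015], [0.999, 0.038, -0.002], [-0.003, 0.015, -1.0]]
contact_force: [1.1, -0.2, 0.3]
grip_width: 0.695
grip_force: 0.0
```

>>> play_rows:
  targets:
    - [[-0.7,-0.9,0,0,0,0,0.4],[-0.7,-0.9,0,0,0,0,0.4],[-0.7,-0.9,0,0,0,0,0.4],[-0.7,-0.9,0,0,0,0,0.4],[-0.7,-0.9,0,0,0,0,0.4]]

```text
time: 31.52
position: [0.5091, -0.253, 0.1964]
tool_rot: [[-0.034, 0.999, 0.001], [0.999, 0.034, -0.001], [-0.001, 0.001, -1.0]]
contact_force: [0.2, -0.0, 0.4]
grip_width: 0.698
grip_force: 0.0
```

```bash
python3 t.py 0.033 0; python3 e.py
python3 - <<'E'
from m import *
f=ctrl.grab_frame("top"); save(f,"t2.png",(250,130,460,290),3.8)
E
```

```text
cam 0 627 17944 tilt 0.0106 table [-0.001  -0.0005  0.002 ] floor z mid 0.0935
  rim 1 143 yaw 0.0367 y 0.0781
  rim -1 166 yaw 0.0357 y -0.0805
cam 1 2028 21845 tilt 0.0152 table [-0.0002 -0.0008 -0.0003] floor z mid 0.0915
  rim 1 166 yaw 0.0322 y 0.0805
  rim -1 134 yaw 0.0343 y -0.078
0 87 [ 0.4321 -0.3635  0.0514]
1 79 [ 0.4316 -0.3631  0.0511]
[ 0.5097906  -0.25293851  0.19630004]
```

View pics/t2.png

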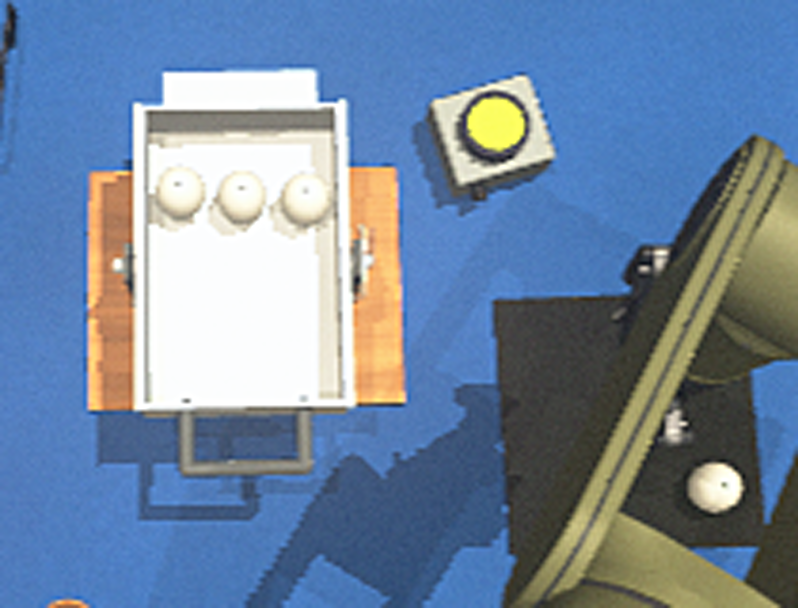

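Three eggs stand in the bin at (180,192), (241,197), (305,200). The last one is at (715,487) on the mat.

>>> play_rows:
  targets:
    - [[-0.65,-0.92,0,0,0,0,0.4],[-0.65,-0.92,-0.3,0,0,0,0.4],[-0.65,-0.91,-0.6,0,0,0,0.4],[0,0,-0.3,0,0,0,0.4],[0,0,0,0,0,0,0.4]]

```text
time: 32.18
position: [0.4406, -0.3477, 0.1507]
tool_rot: [[-0.032, 0.999, -0.003], [0.999, 0.032, 0.004], [0.004, -0.003, -1.0]]
contact_force: [0.6, 0.5, -0.4]
grip_width: 0.7
grip_force: 0.0
```

>>> play_rows:
  targets:
    - [[0,0,0,0,0,0,0.4],[0,0,0,0,0,0,0.4]]

```text
time: 32.35
position: [0.4434, -0.3476, 0.1537]
tool_rot: [[-0.036, 0.999, 0.001], [0.999, 0.036, -0.0], [-0.0, 0.001, -1.0]]
contact_force: [0.7, 0.3, -0.6]
grip_width: 0.701
grip_force: 0.0
```

>>> play_rows:
  targets:
    - [[-0.29,-0.38,-0.6,0,0,0,0.4],[0,0,-0.9,0,0,0,0.4],[0,0,-0.9,0,0,0,0.4],[0,0,-0.75,0,0,0,0.4],[0,0,-0.3,0,0,0,0.4]]

```text
time: 32.77
position: [0.4302, -0.3612, 0.0124]
tool_rot: [[-0.036, 0.999, -0.003], [0.999, 0.036, 0.003], [0.003, -0.002, -1.0]]
contact_force: [0.2, 0.9, 0.1]
grip_width: 0.702
grip_force: 0.0
```

>>> play_rows:
  targets:
    - [[0,0,0,0,0,0,0.4],[0,0,0,0,0,0,0.4],[0,0,0,0,0,0,0.4]]

```text
time: 33.02
position: [0.4321, -0.3642, 0.0167]
tool_rot: [[-0.035, 0.999, 0.002], [0.999, 0.035, -0.002], [-0.002, 0.002, -1.0]]
contact_force: [0.2, -0.3, 0.2]
grip_width: 0.698
grip_force: 0.0
```

>>> play_rows:
  targets:
    - [[0,0.03,-0.31,0,0,0,0.4],[0,0,0,0,0,0,0.4],[0,0,0,0,0,0,0],[0,0,0,0,0,0,-0.2],[0,0,0,0,0,0,-0.5]]

```text
time: 33.43
position: [0.4309, -0.363, 0.0043]
tool_rot: [[-0.034, 0.999, 0.002], [0.999, 0.034, -0.001], [-0.001, 0.002, -1.0]]
contact_force: [-0.6, 1.3, 6.6]
grip_width: 0.476
grip_force: 25.0
```

>>> play_rows:
  targets:
    - [[0,0,0,0,0,0,-0.5],[0,0,0,0,0,0,-0.5]]

```text
time: 33.6
position: [0.4309, -0.363, 0.0043]
tool_rot: [[-0.033, 0.999, 0.002], [0.999, 0.033, -0.001], [-0.001, 0.002, -1.0]]
contact_force: [-0.9, 1.6, 6.8]
grip_width: 0.478
grip_force: 25.0
```

>>> play_rows:
  targets:
    - [[0,0,0.4,0,0,0,-0.5],[0,0,0.9,0,0,0,-0.5],[0,0,1,0,0,0,-0.5],[0,0,1,0,0,0,-0.5],[0,0,1,0,0,0,-0.5]]

```text
time: 34.02
position: [0.4297, -0.3622, 0.1768]
tool_rot: [[-0.033, 0.999, -0.0], [0.999, 0.033, 0.0], [0.0, -0.0, -1.0]]
contact_force: [0.6, -1.5, -0.7]
grip_width: 0.477
grip_force: 25.8
```

>>> play_rows:
  targets:
    - [[0.2,0.5,0.6,0,0,0,-0.5],[0.39,0.93,0,0,0,0,-0.5],[0.39,0.93,0,0,0,0,-0.5],[0.39,0.93,0,0,0,0,-0.5],[0.39,0.93,0,0,0,0,-0.5]]

```text
time: 34.43
position: [0.5008, -0.1924, 0.1997]
tool_rot: [[-0.032, 0.999, 0.001], [0.999, 0.032, -0.001], [-0.001, 0.001, -1.0]]
contact_force: [0.6, 0.2, -1.5]
grip_width: 0.474
grip_force: 25.8
```

>>> play_rows:
  targets:
    - [[0.39,0.93,0,0,0,0,-0.5],[0.39,0.93,0,0,0,0,-0.5],[0.39,0.93,0,0,0,0,-0.5],[0.39,0.93,0,0,0,0,-0.5],[0.39,0.93,0,0,0,0,-0.5]]

```text
time: 34.85
position: [0.5788, -0.0059, 0.1993]
tool_rot: [[-0.033, 0.999, 0.001], [0.999, 0.033, -0.0], [-0.0, 0.001, -1.0]]
contact_force: [0.4, -0.7, -0.9]
grip_width: 0.474
grip_force: 25.8
```

>>> play_rows:
  targets:
    - [[0.14,0.35,0,0,0,0,-0.5],[0,0,0,0,0,0,-0.5],[0,0,0,0,0,0,-0.5],[0,0,0,0,0,0,-0.5]]

```text
time: 35.18
position: [0.5834, 0.0054, 0.1987]
tool_rot: [[-0.033, 0.999, -0.001], [0.999, 0.033, -0.001], [-0.001, -0.001, -1.0]]
contact_force: [0.3, 0.0, -0.4]
grip_width: 0.475
grip_force: 25.8
```

>>> play_rows:
  targets:
    - [[0,0,-0.6,0,0,0,-0.5],[0,0,-0.8,0,0,0,-0.5],[0,0,-0.5,0,0,0,-0.5],[0,0,-0.25,0,0,0,-0.5],[0,0,-0.1,0,0,0,-0.5]]

```text
time: 35.6
position: [0.5822, 0.0047, 0.1069]
tool_rot: [[-0.031, 0.999, -0.004], [1.0, 0.031, -0.0], [0.0, -0.004, -1.0]]
contact_force: [-0.5, -0.3, -0.3]
grip_width: 0.475
grip_force: 25.8
```

>>> play_rows:
  targets:
    - [[0,0,0,0,0,0,-0.5],[0,0,-0.1,0,0,0,-0.5],[0,0,-0.1,0,0,0,-0.5],[0,0,0,0,0,0,-0.5],[0,0,0,0,0,0,-0.5]]

```text
time: 36.02
position: [0.5845, 0.0062, 0.1013]
tool_rot: [[-0.034, 0.999, 0.001], [0.999, 0.034, -0.0], [-0.0, 0.001, -1.0]]
contact_force: [-0.5, -0.2, -1.1]
grip_width: 0.47
grip_force: 25.8
```

>>> play_rows:
  targets:
    - [[0,0,-0.08,0,0,0,-0.5],[0,0,-0.06,0,0,0,-0.5],[0,0,-0.04,0,0,0,-0.5],[0,0,0,0,0,0,-0.5],[0,0,0,0,0,0,-0.5]]

```text
time: 36.43
position: [0.5842, 0.0063, 0.0936]
tool_rot: [[-0.034, 0.999, 0.0], [0.999, 0.034, 0.0], [0.0, 0.0, -1.0]]
contact_force: [-0.2, -0.0, 1.0]
grip_width: 0.473
grip_force: 25.9
```

>>> play_rows:
  targets:
    - [[0,0,-0.01,0,0,0,-0.5],[0,0,0,0,0,0,-0.5],[0,0,0,0,0,0,-0.5]]

```text
time: 36.68
position: [0.5842, 0.0063, 0.0935]
tool_rot: [[-0.034, 0.999, 0.0], [0.999, 0.034, 0.0], [0.0, 0.0, -1.0]]
contact_force: [-1.2, 0.2, 4.7]
grip_width: 0.477
grip_force: 26.2
```

>>> play_rows:
  targets:
    - [[0,0,0,0,0,0,0],[0,0,0,0,0,0,0.1],[0,0,0,0,0,0,0.16],[0,0,0,0,0,0,0.16]]

```text
time: 37.02
position: [0.5841, 0.0062, 0.0928]
tool_rot: [[-0.034, 0.999, -0.0], [0.999, 0.034, -0.0], [-0.0, -0.0, -1.0]]
contact_force: [-0.2, -0.4, 0.2]
grip_width: 0.582
grip_force: 0.0
```

>>> play_rows:
  targets:
    - [[0,0,0.2,0,0,0,0.16],[0,0,0.9,0,0,0,0.16],[0,0,0.9,0,0,0,0.16],[0,0,0.8,0,0,0,0.16],[-0.7,0.1,0,0,0,0,-0.1]]

```text
time: 37.43
position: [0.5664, 0.0092, 0.2133]
tool_rot: [[-0.033, 0.999, 0.021], [0.999, 0.033, -0.002], [-0.002, 0.021, -1.0]]
contact_force: [2.1, 0.5, 1.4]
grip_width: 0.461
grip_force: 0.0
```

>>> play_rows:
  targets:
    - [[-0.9,0.1,0,0,0,0,-0.1],[-0.9,0.1,0,0,0,0,-0.1],[-0.9,0.1,0,0,0,0,-0.1],[-0.35,0.1,0,0,0,0,-0.1],[0,0,0,0,0,0,-0.1]]

```text
time: 37.85
position: [0.4296, 0.0269, 0.2053]
tool_rot: [[-0.034, 0.999, -0.003], [0.999, 0.034, 0.0], [0.0, -0.003, -1.0]]
contact_force: [0.7, 0.3, 0.1]
grip_width: 0.443
grip_force: 0.0
```

```bash
python3 t.py 0.033 0
python3 - <<'E'
from m import *
P,C=cloud()
for p in P:
    q=(p-[.598,.0325,.11])@Rz(.033); s=q[(q[:,0]<-.145)&(q[:,0]>-.185)&(abs(q[:,1])<.035)&(q[:,2]<.06)&(q[:,2]>.015)]
    print("handle",len(s),s.mean(0).round(4) if len(s) else "")
print(ctrl.read_state()["position"])
E
```

```text
cam 0 429 17934 tilt 0.0132 table [-0.0011 -0.0004  0.002 ] floor z mid 0.0935
  rim 1 146 yaw 0.0325 y 0.0782
  rim -1 158 yaw 0.0342 y -0.0805
cam 1 1308 19276 tilt 0.0127 table [-0.0005 -0.0011 -0.0002] floor z mid 0.0916
  rim 1 113 yaw 0.0381 y 0.0803
  rim -1 113 yaw 0.0327 y -0.078
handle 81 [-1.622e-01  1.000e-04  3.650e-02]
handle 0 
[0.43638596 0.0260737  0.20580367]
```

>>> play_rows:
  targets:
    - [[-0.07,0.02,-0.5,0,0,0,-0.1],[0,0,-0.7,0,0,0,-0.1],[0,0,-0.5,0,0,0,-0.1],[0,0,-0.25,0,0,0,-0.1],[0,0,0,0,0,0,-0.1]]

```text
time: 38.47
position: [0.4313, 0.0269, 0.1247]
tool_rot: [[-0.033, 0.999, -0.004], [0.999, 0.033, 0.0], [0.0, -0.004, -1.0]]
contact_force: [-0.2, 0.0, -0.5]
grip_width: 0.453
grip_force: 0.0
```

>>> play_rows:
  targets:
    - [[0,0,0,0,0,0,-0.5],[0,0,0,0,0,0,-1],[0,0,0,0,0,0,-1],[0,0,0,0,0,0,-1],[0,0,0,0,0,0,-1]]
  force: 60

```text
time: 38.88
position: [0.4335, 0.0269, 0.1279]
tool_rot: [[-0.033, 0.999, 0.004], [0.999, 0.033, -0.0], [-0.0, 0.004, -1.0]]
contact_force: [3.8, -0.8, -3.7]
grip_width: 0.115
grip_force: 58.5
```

>>> play_rows:
  targets:
    - [[0,0.09,0,0,0,-0.25,-1],[-0.002,0.179,0,0,0,-0.498,-1],[0.006,0.179,0,0,0,-0.498,-1],[0.014,0.179,0,0,0,-0.498,-1],[0.021,0.178,0,0,0,-0.498,-1]]

```text
time: 39.3
position: [0.4354, 0.0586, 0.128]
tool_rot: [[0.163, 0.987, 0.005], [0.987, -0.163, -0.002], [-0.001, 0.005, -1.0]]
contact_force: [6.1, -3.7, -5.3]
grip_width: 0.114
grip_force: 58.4
```

>>> play_rows:
  targets:
    - [[0.029,0.177,0,0,0,-0.498,-1],[0.037,0.176,0,0,0,-0.498,-1],[0.044,0.174,0,0,0,-0.498,-1],[0.052,0.172,0,0,0,-0.498,-1],[0.059,0.169,0,0,0,-0.498,-1]]

```text
time: 39.72
position: [0.4446, 0.0931, 0.128]
tool_rot: [[0.371, 0.929, 0.006], [0.929, -0.371, -0.002], [-0.0, 0.006, -1.0]]
contact_force: [6.5, -5.1, -5.2]
grip_width: 0.112
grip_force: 58.5
```

>>> play_rows:
  targets:
    - [[0.066,0.166,0,0,0,-0.498,-1],[0.074,0.163,0,0,0,-0.498,-1],[0.081,0.16,0,0,0,-0.498,-1],[0.088,0.156,0,0,0,-0.498,-1],[0.094,0.152,0,0,0,-0.498,-1]]

```text
time: 40.13
position: [0.4608, 0.1244, 0.128]
tool_rot: [[0.562, 0.827, 0.006], [0.827, -0.562, -0.003], [0.0, 0.007, -1.0]]
contact_force: [6.6, -7.7, -2.9]
grip_width: 0.113
grip_force: 58.6
```

>>> play_rows:
  targets:
    - [[0.098,0.144,0,0,0,-0.48,-1],[0.104,0.139,0,0,0,-0.48,-1],[0.11,0.135,0,0,0,-0.48,-1],[0.116,0.13,0,0,0,-0.48,-1],[0.121,0.125,0,0,0,-0.48,-1]]

```text
time: 40.55
position: [0.4824, 0.1507, 0.128]
tool_rot: [[0.722, 0.692, 0.005], [0.692, -0.722, -0.004], [0.0, 0.006, -1.0]]
contact_force: [6.1, -10.0, -2.5]
grip_width: 0.113
grip_force: 58.9
```

>>> play_rows:
  targets:
    - [[0.127,0.119,0,0,0,-0.48,-1],[0.132,0.114,0,0,0,-0.48,-1],[0.137,0.108,0,0,0,-0.48,-1],[0.14,0.102,0,0,0,-0.48,-1],[0,0,0,0,0,0,-1]]

```text
time: 40.97
position: [0.5044, 0.1689, 0.128]
tool_rot: [[0.827, 0.562, 0.005], [0.562, -0.827, -0.003], [0.002, 0.006, -1.0]]
contact_force: [6.7, -6.3, -2.7]
grip_width: 0.111
grip_force: 58.8
```

```bash
python3 t.py -1.0 0.013
python3 - <<'E'
from m import *
s=ctrl.read_state(); v=s["position"][:2]-[.598,.0325]; print(s["position"],np.hypot(*v),np.arctan2(-v[1],-v[0]))
f=ctrl.grab_frame("top"); 
P,C=cloud()
for p,c in zip(P,C):
    n=near(p,.731,-.18,.04)&(c[:,0]>150)&(c[:,1]>130)&(c[:,2]<110)&(p[:,2]>.05); print("lamp",n.sum(),p[n].mean(0).round(4))
save(f,"t3.png",(240,130,400,290),3.5)
E
```

```text
cam 0 602 18552 tilt 0.0141 table [-0.0012 -0.0002  0.0021] floor z mid 0.0932
  rim 1 137 yaw -0.9733 y 0.0789
  rim -1 118 yaw -0.9709 y -0.08
cam 1 1912 18679 tilt 0.0114 table [-0.0009 -0.0007  0.0001] floor z mid 0.0914
  rim 1 142 yaw -0.9703 y 0.08
  rim -1 145 yaw -0.9707 y -0.0787
[0.50442286 0.16883227 0.12799233] 0.1653576996457016 -0.9692629350870936
lamp 46 [ 0.7321 -0.1817  0.0638]
lamp 164 [ 0.7315 -0.1792  0.0619]
```

View pics/t3.png

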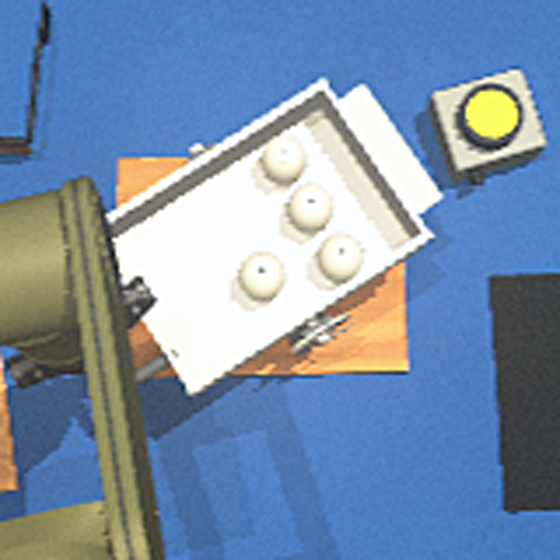

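>>> play_rows:
  targets:
    - [[0.07,0.046,0,0,0,-0.22,-1],[0.067,0.046,0,0,0,-0.22,-1],[0,0,0,0,0,0,-1],[0,0,0,0,0,0,-1]]

```text
time: 41.55
position: [0.5087, 0.1718, 0.1279]
tool_rot: [[0.847, 0.531, 0.004], [0.531, -0.847, -0.004], [0.001, 0.006, -1.0]]
contact_force: [5.2, -7.7, -0.6]
grip_width: 0.116
grip_force: 59.0
```

```bash
python3 t.py -1.0 0.013
```

```text
cam 0 594 18507 tilt 0.015 table [-0.001  -0.0003  0.002 ] floor z mid 0.0933
  rim 1 125 yaw -1.0059 y 0.079
  rim -1 128 yaw -1.0042 y -0.0797
cam 1 1917 18561 tilt 0.0117 table [-0.0006 -0.0006 -0.    ] floor z mid 0.0916
  rim 1 153 yaw -1.0028 y 0.0798
  rim -1 151 yaw -1.0063 y -0.0788
```

>>> play_rows:
  targets:
    - [[0.016,0.011,0,0,0,-0.05,-1],[0.02,-0.032,0.173,0,0,0,-1],[0.024,-0.038,0.172,0,0,0,-1],[0.028,-0.044,0.17,0,0,0,-1],[0.032,-0.05,0.167,0,0,0,-1]]

```text
time: 42.07
position: [0.5124, 0.1657, 0.1542]
tool_rot: [[0.85, 0.527, 0.001], [0.527, -0.85, -0.004], [-0.001, 0.004, -1.0]]
contact_force: [7.1, -6.0, -9.8]
grip_width: 0.114
grip_force: 58.2
```

>>> play_rows:
  targets:
    - [[0.035,-0.056,0.165,0,0,0,-1],[0.039,-0.062,0.161,0,0,0,-1],[0.043,-0.068,0.158,0,0,0,-1],[0,0,0,0,0,0,-1]]

```text
time: 42.4
position: [0.5172, 0.1585, 0.1746]
tool_rot: [[0.85, 0.527, 0.002], [0.527, -0.85, -0.003], [-0.0, 0.004, -1.0]]
contact_force: [2.7, -5.6, -0.4]
grip_width: 0.11
grip_force: 59.0
```

```bash
python3 t.py -1.007 0.3
python3 - <<'E'
from m import *
f=ctrl.grab_frame("scene"); save(f,"s3.png",(240,130,400,280),4)
E
```

```text
cam 0 1329 18571 tilt 0.2975 table [-0.001  -0.0003  0.0019] floor z mid 0.0923
  rim 1 150 yaw -1.0058 y 0.0788
  rim -1 142 yaw -1.0093 y -0.0799
cam 1 1659 18209 tilt 0.2968 table [-0.0006 -0.0007 -0.0001] floor z mid 0.0902
  rim 1 122 yaw -1.0026 y 0.0801
  rim -1 135 yaw -1.0068 y -0.0788
```

View pics/s3.png

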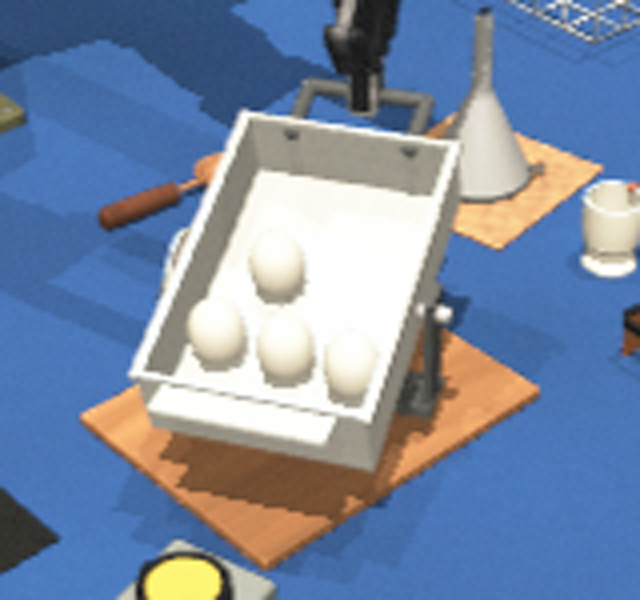

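>>> play_rows:
  targets:
    - [[0.037,-0.058,0.128,0,0,0,-1],[0.039,-0.063,0.126,0,0,0,-1],[0.041,-0.066,0.123,0,0,0,-1],[0.044,-0.069,0.121,0,0,0,-1],[0,0,0,0,0,0,-1]]

```text
time: 42.97
position: [0.5232, 0.1489, 0.1938]
tool_rot: [[0.85, 0.526, 0.001], [0.526, -0.85, -0.002], [-0.001, 0.002, -1.0]]
contact_force: [3.8, -4.1, -2.7]
grip_width: 0.107
grip_force: 59.1
```

>>> play_rows:
  targets:
    - [[0,0,0,0,0,0,-1],[0,0,0,0,0,0,-1]]

```text
time: 43.13
position: [0.5232, 0.1489, 0.1938]
tool_rot: [[0.85, 0.526, 0.001], [0.526, -0.85, -0.002], [-0.0, 0.003, -1.0]]
contact_force: [3.7, -4.9, -3.5]
grip_width: 0.115
grip_force: 59.0
```

```bash
python3 t.py -1.007 0.43
```

```text
cam 0 1665 18611 tilt 0.4299 table [-0.001  -0.0005  0.0019] floor z mid 0.0911
  rim 1 166 yaw -1.0041 y 0.0788
  rim -1 158 yaw -1.0059 y -0.0801
cam 1 1382 18240 tilt 0.4281 table [-0.0007 -0.0008 -0.    ] floor z mid 0.0892
  rim 1 124 yaw -1.0053 y 0.0799
  rim -1 140 yaw -1.0051 y -0.0789
```

>>> play_rows:
  targets:
    - [[0.022,-0.005,0.028,0,0,0,-1],[0,0,0,0,0,0,-1],[0,0,0,0,0,0,-1]]

```text
time: 43.48
position: [0.5232, 0.1487, 0.1941]
tool_rot: [[0.85, 0.527, -0.001], [0.527, -0.85, -0.003], [-0.002, 0.002, -1.0]]
contact_force: [3.1, -4.2, -6.8]
grip_width: 0.113
grip_force: 58.7
```

```bash
python3 t.py -1.007 0.43
```

```text
cam 0 1671 18607 tilt 0.43 table [-0.0013 -0.0003  0.0022] floor z mid 0.0912
  rim 1 171 yaw -1.004 y 0.0787
  rim -1 175 yaw -1.0053 y -0.0799
cam 1 1384 18171 tilt 0.432 table [-0.0006 -0.0006 -0.0002] floor z mid 0.0891
  rim 1 117 yaw -1.0047 y 0.08
  rim -1 136 yaw -1.0056 y -0.0788
```

>>> play_rows:
  targets:
    - [[0.025,0.012,0.03,0,0,0,-1],[0,0,0,0,0,0,-1],[0,0,0,0,0,0,-1]]

```text
time: 43.83
position: [0.5233, 0.1485, 0.1945]
tool_rot: [[0.85, 0.527, -0.003], [0.527, -0.85, -0.004], [-0.005, 0.002, -1.0]]
contact_force: [3.7, -6.4, -9.5]
grip_width: 0.112
grip_force: 58.4
```

```bash
python3 t.py -1.007 0.43
```

```text
cam 0 1677 18614 tilt 0.4327 table [-0.0011 -0.0003  0.002 ] floor z mid 0.0911
  rim 1 171 yaw -1.0052 y 0.0787
  rim -1 150 yaw -1.0066 y -0.0799
cam 1 1368 18175 tilt 0.4343 table [-0.0006 -0.0007 -0.    ] floor z mid 0.0892
  rim 1 124 yaw -1.0042 y 0.08
  rim -1 132 yaw -1.0061 y -0.0788
```

Good: tilt 0.4335 against 0.436, yaw −1.0055 against −1.0095. Releasing.

>>> play_rows:
  targets:
    - [[0,0,0,0,0,0,-0.6],[0,0,0,0,0,0,-0.2],[0,0,0,0,0,0,-0.1],[0,0,0,0,0,0,-0.1]]

```text
time: 44.27
position: [0.5244, 0.151, 0.1965]
tool_rot: [[0.85, 0.527, 0.0], [0.527, -0.85, 0.001], [0.001, -0.0, -1.0]]
contact_force: [-0.5, -0.1, -0.1]
grip_width: 0.447
grip_force: 0.0
```

>>> play_rows:
  targets:
    - [[0,0,0.2,0,0,0,-0.1],[0,0,0.7,0,0,0,-0.1],[0,0,0.9,0,0,0,-0.1],[-0.6,0.4,0.5,0,0,0,-0.1],[-0.6,0.4,0,0,0,0,-0.1]]

```text
time: 44.68
position: [0.4803, 0.1836, 0.294]
tool_rot: [[0.851, 0.525, 0.011], [0.525, -0.851, 0.003], [0.011, 0.003, -1.0]]
contact_force: [0.7, -0.5, 0.3]
grip_width: 0.454
grip_force: 0.0
```

```bash
python3 t.py -1.007 0.43
python3 - <<'E'
from m import *
f=ctrl.grab_frame("scene"); save(f,"s4.png",(200,110,480,310),2.8)
E
```

```text
cam 0 1676 18599 tilt 0.4319 table [-0.0011 -0.0004  0.002 ] floor z mid 0.0912
  rim 1 166 yaw -1.0042 y 0.0787
  rim -1 162 yaw -1.0066 y -0.0799
cam 1 1438 19555 tilt 0.4364 table [-0.0005 -0.0006 -0.0002] floor z mid 0.089
  rim 1 133 yaw -1.0041 y 0.0799
  rim -1 129 yaw -1.0063 y -0.0788
```

View pics/s4.png

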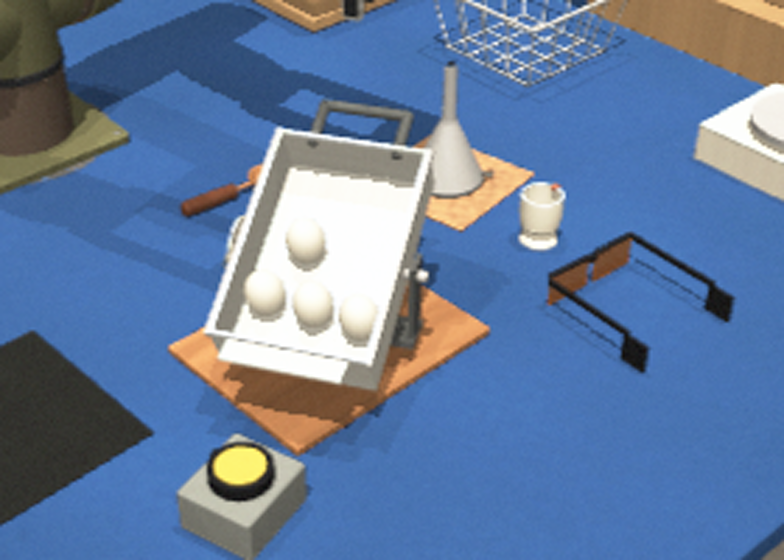

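All four eggs are in the bin, which is tilted about 25° with its lip end towards the lamp. The funnel stands on the cork mat, and the egg cup and glasses are where they were. The robot is clear, so I'm handing in.

```bash
python3 -c "from rig import ctrl; print(ctrl.finish_job())"
```

```text
the job is handed in; nothing more can be done
None
```

The job is handed in, at about 45 s of the 210 s allowed: the funnel stands spout up on the cork mat, and all four eggs found are in the bin, which points within about 0.3° of the lamp and is tilted 24.9°; one egg briefly pressed the floor with about 14 N as I set it down, leaving the bin about 0.7° off level for the rest of the loading.

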